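# Make up a double polishing wheel on its upright spindle

## Task

Stack the loose parts of the polishing wheel on the upright spindle of the grey stand, each threaded over the spindle and lying flat on the one before: from the bottom up the steel flange, the large felt wheel, the short aluminium sleeve, the small felt wheel, and last the dark clamp nut, wide skirt down. Let go of everything and leave the felt bob and the paste tin alone.

Things in the scene. Friction and masses are not known exactly. Their poses are not given: they have to be found in the camera images.
- stand_seat (a point): Grey-painted square base plate, 72 x 72 x 6 mm, fixed to the bench, with one upright steel spindle at its middle: 12 mm diameter, standing 52 mm above the plate's top, its last 6 mm tapering to 6 mm. Point: on the spindle's axis at the plate's top face (6 mm above the bench); z axis up.
- flange_center (a point): Bright steel flange: a plain disc 56 mm diameter, 12 mm thick, with six dark screw holes round its face. A hole 20 mm across runs right through it along its axis. Lies flat on the bench. Point: its centre, half-way up, on the hole's axis; z axis along the hole.
- big_wheel_center (a point): Large felt wheel: cream-coloured rigid disc 62 mm diameter, 12 mm thick. A hole 20 mm across runs right through it along its axis. Lies flat on the bench. Point: its centre, half-way up, on the hole's axis; z axis along the hole.
- sleeve_center (a point): Aluminium sleeve: short plain metal ring 28 mm diameter, 12 mm high. A hole 20 mm across runs right through it along its axis. Lies flat on the bench. Point: its centre, half-way up, on the hole's axis; z axis along the hole.
- small_wheel_center (a point): Small felt wheel: cream-coloured rigid disc 42 mm diameter, 10 mm thick. A hole 20 mm across runs right through it along its axis. Lies flat on the bench. Point: its centre, half-way up, on the hole's axis; z axis along the hole.
- nut_center (a point): Dark steel clamp nut, 22 mm high, no thread: a skirt 38 mm diameter and 7 mm high at the bottom, above it a ribbed round grip 30 mm diameter from 7 to 22 mm. Closed at the top; a plain hole 20 mm across and 14 mm deep opens at its underside, so it just drops over the spindle's end. Stands skirt down. Point: on its axis, 11 mm above its underside; z axis up.
- felt_bob_center (a point): Bystander: small pale felt polishing bob, 22 mm diameter, 52 mm high with its thin shank upward, standing on the bench; point at its centre, half-way up. To be left alone.
- paste_tin_center (a point): Bystander: open metal tin of paste, 82 mm diameter, 52 mm high; point at its centre, half-way up. To be left alone.
There are look-alikes about, which are no part of the job. Of the things shaped like the part that bears nut_center, the dark steel one is meant. What is shaped like the part that bears flange_center but yellow is not meant.

How it is judged:
By the outcome, as a careful person would: the job done as asked, in the order asked, and still so for the second after the job is handed in, with the robot touching nothing.
It also fails if it takes over 125 s, if anything falls off the work surface, if the arm or the gripper's body presses on something with over 40 N, if the wrist force passes 120 N, or if a joint passes its speed limit or range.

## Robot

A 7-joint arm with a two-finger parallel gripper is mounted at the origin on the work surface; the furniture and walls round the work are solid. World frame = base frame: x ahead of the robot, y to its left, z up, the work surface at z = 0. Lengths are in mm, angles in rad, forces in N, time in s.
With the tool pointing down it reaches from about 400 to 850 mm from the base axis. Payload 4.4 kg.
Tool frame: the origin (TCP) lies between the finger pads; the fingertips stand 11 mm ahead of it and the grasp point (between the pads) lies 8 mm behind it (arm.finger_overhang is the distance from the TCP to the fingertips, in mm); z points along the fingers, y is the direction in which the jaws open and shut (so a half turn about z gives the same grasp; the last joint's range is limited). The gripper opens to 94 mm and grips with 3 to 60 N. Pads are 16 mm wide; open, the fingers measure 119 mm over their backs; the gripper's body (75 mm by 177 mm) begins 78 mm behind the grasp point.
Start: joints at [1.279, 0.628, 0.038, 1.517, -0.027, 0.996, -0.02], TCP at [145.554, -633.508, 216.478] pointing down, gripper open.
Joint ranges: [-3.06, 3.06], [-0.37, 2.12], [-1.25, 1.32], [0.18, 2.47], [-1.1, 4.24], [0.23, 1.98], [-2.94, 2.94]. Speed limits (rad/s): [2.57, 2.57, 3.14, 3.14, 3.14, 3.14, 3.14].

## Interface

Orientations are given as a 3x3 rotation matrix whose columns are the frame's x, y, z axes.
In Python, from rig import arm gives the robot as it stands.
- The arm moves only by the tool drive_tool, never from a script. Its argument "increments" is a list of rows, each an object of numbers: "tx", "ty", "tz": the shift along the tool's x, y, z in mm; "ax", "ay", "az": the turn, a rotation vector about the tool's x, y, z in degrees; "jaw": the closure in counts, from 0 (fully open) to 255 (shut). In form: [{"tx": .., "ty": .., "tz": .., "ax": .., "ay": .., "az": .., "jaw": ..}, ...]. A call has 1 to 20 rows; each row is the pose to reach, as a shift and turn from the pose commanded when the call began, along the tool's axes at that moment; what a row does not reach only later rows make up. A row lasts 1/10 s, in which the tool goes at most 50 mm and 8.59 degrees, less where a joint would pass 70% of its speed; a pose out of reach is approached as far as the arm can. A call with a gripper value outside its range is refused whole. The fingers move at their own pace and stop on an object; the grip force is fixed at half the most. Time passes only in rows, so rows that repeat a pose let the fingers close. It gives the time, the measured TCP pose, the force and the opening at its end, in the units of the state.
- arm.observe(): the state, without advancing time (a new reading comes with each control period).
- arm.camera(name): name is "scene" or "top"; returns (picture, depth): 420x560x3 uint8, blue, green, red; 420x560 float32, mm along the optical axis (not along the pixel's ray), 0 where there is no reading.
- arm.get_calibration(name): a dict with "fx", "fy", "cx", "cy" (pixels), "k1" (the pictures are not rectified: a ray, as slopes to the right and down, at radius r is drawn at 1 + k1 r^2 times it, then the intrinsics apply), "pose" (4x4, takes a point from camera to world coordinates). Camera axes: x right, y up, looking along -z (the intrinsics and any distortion apply to the point x, -y, -z); pixel columns grow to the right and rows downward; lengths in mm; the calibration is good to about 2 mm. A picture is of the moment at which its call begins. get_calibration takes no time and is no camera call.
- arm.job_done(): hands the job in, once; it reports no verdict.
Trained networks look in the newest picture that a camera, given by its name, has taken for a name from the list of things; names that differ only in an ending like _2 or _b are one class to them, and where a whole thing is asked for, a point or a joint stands for the part that bears it (a point fixed in the world has none). Each returns a list of dicts, best first, with "score" (0 to 1); they miss things now and then, are a little off and sometimes report something else, mostly with a low value. They report only what shows in the picture. A call takes as long as a camera call. They do not tell look-alikes from the thing itself.
- arm.recognise(camera, name): "location" ([column, row] in pixels, amid what is visible of it).
The state is a dict: "time": time; "q": joint angles; "qd": joint speeds; "joint_efforts": joint torques, N m; "position": TCP position; "ee_rot": TCP orientation; "ft_force": force on the tool from outside, world axes, zero at the start; "torque": the same for the moment, N m; "width": finger opening in mm.
Only numpy, scipy, OpenCV 4.12 (cv2) and the standard library are available. Lean on these libraries where they do the work, as an engineer would, in place of code of your own. Each camera call takes 0.05 s, during which the arm holds its last target.

## Working session

There is one attempt and no reset: what is moved stays moved. The work goes in short steps, Python scripts to look and compute and a tool call to move; the robot and the scene stay as the last step left them, time stands still between calls to the robot, and variables do not carry over. Pictures are saved under pics/ and viewed, and the job is handed in when it is done.

Besides the shell and the picture viewer there is one more tool, called after "Request:" as name(argument=value, ...), one argument or row to a line, values as JSON. drive_tool: Moves the arm, as the interface text tells. Its arguments: {"type":"object","properties":{"increments":{"type":"array"}},"required":["increments"]}

```bash
mkdir -p pics; ls
python3 - <<'E'
from rig import arm
import cv2,numpy as np
s=arm.observe();print(s['time'],s['position'],s['ee_rot'],s['width'])
for n in('scene','top'):
    p,d=arm.camera(n);cv2.imwrite(f'pics/{n}0.png',p);np.save(f'{n}0.npy',d)
    c=arm.get_calibration(n);print(n,{k:(v if k!='pose' else np.round(v,3).tolist()) for k,v in c.items()})
E
```

```text
pics
0.0 [ 145.39182397 -632.86776994  215.56320187] [[ 9.74627064e-01  2.23834522e-01 -4.37943775e-04]
 [ 2.23834950e-01 -9.74625370e-01  1.81727318e-03]
 [-2.00626405e-05 -1.86919074e-03 -9.99998253e-01]] 93.79281997043552
scene {'fx': 484.5830148091832, 'fy': 484.5830148091832, 'cx': 288.80893663000245, 'cy': 209.81071618794226, 'k1': -0.1049695297610432, 'pose': [[0.569, 0.538, -0.622, -259.027], [-0.822, 0.385, -0.418, -408.163], [0.015, 0.75, 0.661, 808.908], [0.0, 0.0, 0.0, 1.0]]}
top {'fx': 426.15051751015284, 'fy': 426.15051751015284, 'cx': 285.3513923558166, 'cy': 210.73942181551578, 'k1': -0.032114459138377946, 'pose': [[-0.013, 0.999, -0.05, 352.001], [-1.0, -0.013, -0.004, 76.596], [-0.005, 0.05, 0.999, 1370.236], [0.0, 0.0, 0.0, 1.0]]}
```

View pics/scene0.png

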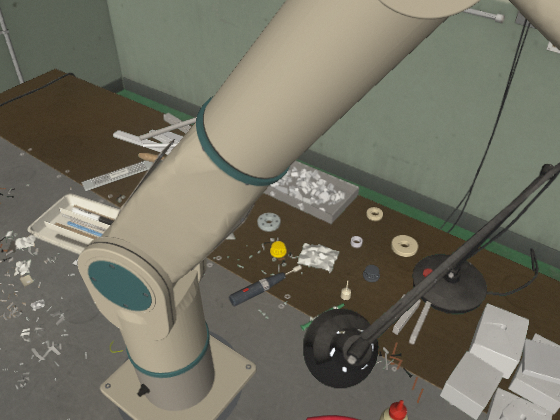

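View pics/top0.png

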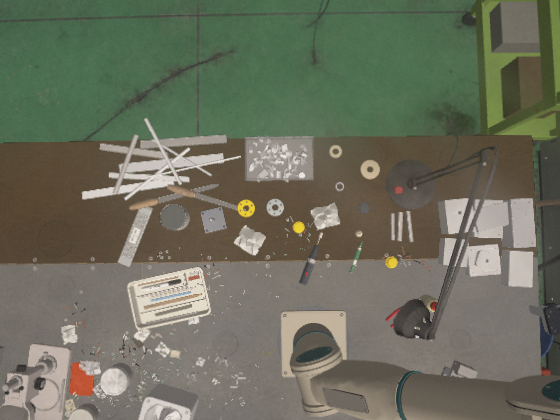

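The top view shows these, in pixels:

- Stand at about (213,220).
- Steel flange (275,207), with a yellow flange look-alike at (246,208).
- Small wheel (336,152), sleeve (340,187) and big wheel (370,169).
- Dark nut (364,208), with yellow nut look-alikes at (299,228) and (392,263).
- Bob (358,235) and tin (175,217).

I'll run the networks on these and look at an enlarged crop.

```bash
cat > h.py <<'E'
import numpy as np,cv2
from rig import arm
def K(c): return np.array([[c['fx'],0,c['cx']],[0,c['fy'],c['cy']],[0,0,1]]),np.array([c['k1'],0,0,0,0.])
def ray(n,uv):
    c=arm.get_calibration(n);k,d=K(c);P=np.array(c['pose'])
    x=cv2.undistortPoints(np.array([[uv]],float),k,d)[0,0]
    return P[:3,3],P[:3,:3]@np.array([x[0],-x[1],-1])
def onz(n,uv,z):
    o,r=ray(n,uv);return o+r*(z-o[2])/r[2]
def atd(n,uv,dep):
    o,r=ray(n,uv);return o+r*dep
def proj(n,p):
    c=arm.get_calibration(n);k,d=K(c);P=np.array(c['pose'])
    q=P[:3,:3].T@(np.array(p,float)-P[:3,3]);q=np.array([q[0],-q[1],-q[2]])
    return cv2.projectPoints(q[None],np.zeros(3),np.zeros(3),k,d)[0][0,0]
def tri(a,b):
    (o1,r1),(o2,r2)=a,b
    A=np.stack([r1,-r2],1);t=np.linalg.lstsq(A,o2-o1,rcond=None)[0]
    p,q=o1+r1*t[0],o2+r2*t[1];return (p+q)/2,np.linalg.norm(p-q)
E
python3 - <<'E'
from h import *
names=['stand_seat','flange_center','big_wheel_center','sleeve_center','small_wheel_center','nut_center','felt_bob_center','paste_tin_center']
for n in names:
  for c in('top','scene'):
    print(n,c,[(np.round(x['location'],1).tolist(),round(x['score'],2)) for x in arm.recognise(c,n)][:4])
p=cv2.imread('pics/top0.png');cv2.imwrite('pics/topc.png',cv2.resize(p[130:280,150:420],None,fx=2.95,fy=2.95,interpolation=cv2.INTER_CUBIC))
p=cv2.imread('pics/scene0.png');cv2.imwrite('pics/scc.png',cv2.resize(p[180:320,200:440],None,fx=3.3,fy=3.3,interpolation=cv2.INTER_CUBIC))
E
```

```text
stand_seat top [([214.5, 217.5], 0.91)]
stand_seat scene []
flange_center top [([274.5, 205.9], 0.71), ([246.2, 203.9], 0.49)]
flange_center scene []
big_wheel_center top [([364.5, 168.3], 0.71)]
big_wheel_center scene [([404.7, 245.8], 0.59), ([348.1, 294.6], 0.38)]
sleeve_center top []
sleeve_center scene [([355.4, 239.8], 0.59)]
small_wheel_center top [([276.5, 211.3], 0.68), ([335.9, 151.4], 0.41)]
small_wheel_center scene [([374.7, 211.5], 0.51)]
nut_center top [([393.0, 260.7], 0.55), ([363.0, 206.0], 0.44)]
nut_center scene [([369.9, 269.6], 0.78), ([277.9, 247.2], 0.59)]
felt_bob_center top [([360.1, 234.2], 0.57)]
felt_bob_center scene [([345.4, 292.0], 0.47)]
paste_tin_center top [([176.8, 211.9], 0.76)]
paste_tin_center scene []
```

View pics/topc.png

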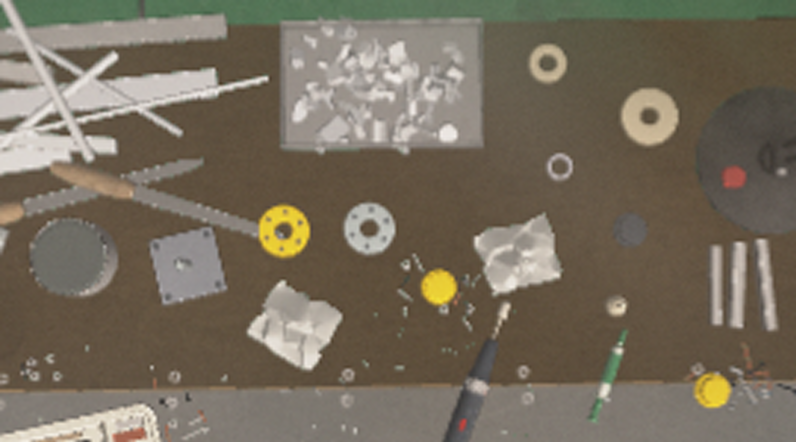

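View pics/scc.png

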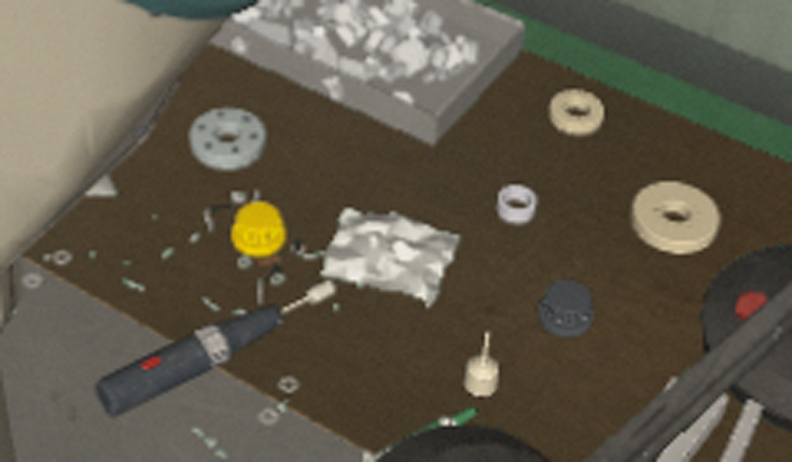

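Candidates, in top-view pixels:

- **Nut:** dark (364,208), yellow (299,228) and yellow (392,263). The dark one is meant.
- **Flange:** grey steel (275,207) and yellow (246,208). The grey one is meant.

Both crops confirm these choices. Next I'll measure them precisely from both views and the depth images.

```bash
cat > meas.py <<'E'
from h import *
def wmap(n,d):
    c=arm.get_calibration(n);k,dd=K(c);P=np.array(c['pose']);H,W=d.shape
    u,v=np.meshgrid(np.arange(W),np.arange(H))
    x=cv2.undistortPoints(np.stack([u,v],-1).reshape(-1,1,2).astype(float),k,dd).reshape(H,W,2)
    pc=np.stack([x[...,0],-x[...,1],-np.ones((H,W))],-1)*d[...,None]
    return pc@P[:3,:3].T+P[:3,3]
E
python3 - <<'E'
from meas import *
g={'stand':(212,220,14),'flange':(275,207,11),'big':(370,169,12),'sleeve':(340,187,8),'small':(336,152,9),'nut':(364,208,9),'bob':(358.5,234,7),'tin':(175,217,18)}
W=wmap('top',np.load('top0.npy'));np.set_printoptions(suppress=True,precision=1,linewidth=200)
bench=W[180:200,300:330].reshape(-1,3);print('bench z',bench[:,2].mean(),bench[:,2].std(), W[240:255,320:345,2].mean(), W[230:255,190:230,2].mean())
p=cv2.imread('pics/top0.png').astype(int)
for k,(u,v,r) in g.items():
    Wp=W[v-r:v+r+1,int(u)-r:int(u)+r+1]
    b=np.median(np.r_[Wp[0,:,2],Wp[-1,:,2]])
    m=Wp[...,2]-b>4
    q=Wp[m]
    print(k,m.sum(),'b',b,'ctr',q.mean(0),'mid',(q.min(0)+q.max(0))/2,'ext',np.ptp(q,axis=0),'z',np.median(q[:,2]),'r',np.hypot(*q.mean(0)[:2]))
s=W[212:229,204:222,2];print(s.round())
W2=wmap('scene',np.load('scene0.npy'))
for k,(u,v,r) in {'flange':(268,222,14),'big':(405,245,16),'sleeve':(356,242,8),'small':(374,214,11),'nut':(371,272,11)}.items():
    Wp=W2[v-r:v+r+1,u-r:u+r+1];m=(Wp[...,2]>4)&(Wp[...,2]<40);q=Wp[m];t=np.percentile(q[:,2],85)
    q2=q[q[:,2]>t-3];print(k,m.sum(),np.median(Wp[~m][:,2]),'z85',t,q2.mean(0),(q2.min(0)+q2.max(0))/2)
print(proj('top',arm.observe()['position']))
E
```

```text
bench z 5.188095412465803 78.99437926923605 0.7613901013881235 14.867132675840045
stand 495 b 0.34565664266676777 ctr [394.8 312.2  20.4] mid [394.  219.9 687.3] ext [  90.1  286.6 1365.9] z 7.794919699915454 r 503.27767060954227
flange 238 b 0.6112204360780424 ctr [432.1 114.5  29. ] mid [410.1 113.4 687.4] ext [ 116.2   73.6 1365.6] z 12.534308151823666 r 446.9884275153402
big 303 b 0.6006795503151352 ctr [ 548.2 -187.6   25.3] mid [471.2 -77.8 687.5] ext [ 238.4  308.9 1365.5] z 12.210560503215447 r 579.4357712264969
sleeve 60 b 0.7349425724262346 ctr [494.5 -93.   32. ] mid [436.3 -21.8 687.5] ext [ 168.7  196.9 1365.5] z 8.554067697899654 r 503.15656837292494
small 127 b 0.7505018345743792 ctr [610.6 -83.6   9.6] mid [607.6 -83.7  10.9] ext [59.4 58.9 11.9] z 9.643220415163796 r 616.3438814139755
nut 130 b 0.08116327366553833 ctr [ 426.  -160.7   47.4] mid [403.7 -60.2 687.2] ext [ 103.4  273.5 1366.1] z 19.635905712484032 r 455.28104284074254
bob 55 b 0.7958037580831387 ctr [ 344.9 -140.6   66. ] mid [339.7 -47.5 687.5] ext [  38.8  248.3 1365.4] z 19.20845200217059 r 372.46576
[... 1830 characters left out ...]
   10.    9.    4.    5.   10.   10.    9.    9.    8.    4.   12.    5.   10.    3.   11.    9.]
 [   5.    5.    6.    7.    7.    9.    5.    8.    6.    4.    5.   11.   10.   14.    7.    9.    7.    9.]]
flange 311 0.017597315002490177 z85 13.482087746335765 [430.2 114.6  12.4] [430.1 115.9  13.9]
big 410 -0.30592136648272117 z85 13.204896570602823 [ 547.5 -191.7   12.2] [ 547.5 -203.5   13.5]
sleeve 84 -0.14051898300169796 z85 13.04579146478893 [495.3 -91.5  12.2] [496.5 -92.8  13.2]
small 155 -0.12552242262665914 z85 11.423577865198808 [609.  -82.6  10.4] [609.6 -81.9  11.4]
nut 221 -0.3578095421723333 z85 22.448708309308586 [ 425.7 -168.3   21.8] [ 426.8 -168.    22.2]
[550.1 304.7]
```

```bash
cat >> meas.py <<'E'
from scipy.optimize import least_squares
def hull(n,x,y,segs):
    P=[]
    for r,z in segs:
        for a in np.linspace(0,2*np.pi,48,endpoint=False): P.append(proj(n,[x+r*np.cos(a),y+r*np.sin(a),z]))
    return cv2.convexHull(np.array(P,np.float32))
def cen(h):
    M=cv2.moments(h);return np.array([M['m10']/M['m00'],M['m01']/M['m00']]),M['m00']
def seg(img,u,v,r,S=8):
    c=cv2.resize(img[v-r:v+r+1,u-r:u+r+1],None,fx=S,fy=S,interpolation=cv2.INTER_LINEAR).astype(float)
    bg=np.median(np.r_[c[:S].reshape(-1,3),c[-S:].reshape(-1,3),c[:,:S].reshape(-1,3),c[:,-S:].reshape(-1,3)],0)
    D=np.linalg.norm(c-bg,axis=2);t=np.percentile(D,85)/2
    m=(D>t).astype(np.uint8)
    cs,_=cv2.findContours(m,cv2.RETR_EXTERNAL,cv2.CHAIN_APPROX_NONE)
    cc=max(cs,key=cv2.contourArea)
    ch=cv2.convexHull(cc).astype(np.float32)
    cu,A=cen(ch);f=lambda p:(p+.5)/S-.5
    return f(cu)+[u-r,v-r],A/S/S,f(ch[:,0])+[u-r,v-r]
SEG={'flange':[(28,0),(28,12)],'big':[(31,0),(31,12)],'sleeve':[(14,0),(14,12)],'small':[(21,0),(21,10)],'nut':[(19,0),(19,7),(15,22)]}
def locate(n,img,name,u,v,r,z0=0):
    c,A,h=seg(img,u,v,r); s=[(a,b+z0) for a,b in SEG[name]]
    g=onz(n,c,z0+6)[:2]
    sol=least_squares(lambda p:cen(hull(n,p[0],p[1],s))[0]-c,g,diff_step=1e-3)
    return sol.x,A,cen(hull(n,*sol.x,s))[1],h,hull(n,*sol.x,s)
E
python3 - <<'E'
from meas import *
np.set_printoptions(suppress=True,precision=1,linewidth=200)
T={'flange':(275,207,11),'big':(370,169,12),'sleeve':(340,187,8),'small':(336,152,9),'nut':(364,208,9)}
S={'flange':(268,222,15),'big':(405,245,18),'sleeve':(356,242,9),'small':(374,214,12),'nut':(371,272,12)}
it=cv2.imread('pics/top0.png');isc=cv2.imread('pics/scene0.png')
o=cv2.resize(it[130:280,150:420],None,fx=2.95,fy=2.95,interpolation=cv2.INTER_CUBIC)
o2=cv2.resize(isc[180:320,200:440],None,fx=3.3,fy=3.3,interpolation=cv2.INTER_CUBIC)
for k in T:
    a,A,B,h,hm=locate('top',it,k,*T[k]);b,C,D,h2,hm2=locate('scene',isc,k,*S[k])
    cv2.polylines(o,[((hm[:,0]+.5-[150,130])*2.95).astype(int)],True,(0,0,255))
    cv2.polylines(o2,[((hm2[:,0]+.5-[200,180])*3.3).astype(int)],True,(0,0,255))
    P,e=tri(ray('top',cen(h.astype(np.float32))[0]),ray('scene',cen(h2.astype(np.float32))[0]))
    print(k,'top',a,A/B,'scene',b,C/D,'tri',P,e)
# spindle & plate
c=it[200:240,192:232]
cv2.imwrite('pics/st.png',cv2.resize(c,None,fx=14,fy=14,interpolation=cv2.INTER_NEAREST))
cv2.imwrite('pics/o.png',o);cv2.imwrite('pics/o2.png',o2)
E
```

```text
flange top [432.7 115.9] 0.9666733244062327 scene [432.4 116. ] 0.9354835395286799 tri [432.7 116.1   5.3] 0.2705991204632026Traceback (most recent call last):
  File "<stdin>", line 9, in <module>
  File "meas.py", line 30, in locate
    sol=least_squares(lambda p:cen(hull(n,p[0],p[1],s))[0]-c,g,diff_step=1e-3)
    return func(*args, **kwargs)
    vector_fun = VectorFunction(
        fun_wrapped,
    ...<6 lines>...
        workers=workers
    )
    self._update_fun()
    ~~~~~~~~~~~~~~~~^^
    self.f = self.fun_wrapped(xp_copy(self.x))
             ~~~~~~~~~~~~~~~~^^^^^^^^^^^^^^^^^
    return np.atleast_1d(self.fun(x))
                         ~~~~~~~~^^^
    return self.f(x, *self.args, **self.kwargs)
           ~~~~~~^^^^^^^^^^^^^^^^^^^^^^^^^^^^^^
  File "meas.py", line 30, in <lambda>
    sol=least_squares(lambda p:cen(hull(n,p[0],p[1],s))[0]-c,g,diff_step=1e-3)
                                   ~~~~^^^^^^^^^^^^^^^
  File "meas.py", line 12, in hull
    for a in np.linspace(0,2*np.pi,48,endpoint=False): P.append(proj(n,[x+r*np.cos(a),y+r*np.sin(a),z]))
                                                                ~~~~^^^^^^^^^^^^^^^^^^^^^^^^^^^^^^^^^^^
  File "h.py", line 13, in proj
    c=arm.get_calibration(n);k,d=K(c);P=np.array(c['pose'])
ValueError: time passes only in moves, steps and waits
```

```bash
python3 - <<'E'
from rig import arm
import pickle
try:
    pickle.dump({n:arm.get_calibration(n) for n in('top','scene')},open('cal.pkl','wb'))
except Exception as e: print(e)
E
sed -i 's/arm.get_calibration(n)/CAL[n]/; s/^from rig import arm/from rig import arm\nimport pickle\nCAL=pickle.load(open("cal.pkl","rb"))/' h.py meas.py
cat > m1.py <<'E'
from meas import *
np.set_printoptions(suppress=True,precision=1,linewidth=200)
T={'flange':(275,207,11),'big':(370,169,12),'sleeve':(340,187,8),'small':(336,152,9),'nut':(364,208,9)}
S={'flange':(268,222,15),'big':(405,245,18),'sleeve':(356,242,9),'small':(374,214,12),'nut':(371,272,12)}
it=cv2.imread('pics/top0.png');isc=cv2.imread('pics/scene0.png')
o=cv2.resize(it[130:280,150:420],None,fx=2.95,fy=2.95,interpolation=cv2.INTER_CUBIC)
o2=cv2.resize(isc[180:320,200:440],None,fx=3.3,fy=3.3,interpolation=cv2.INTER_CUBIC)
for k in T:
    a,A,B,h,hm=locate('top',it,k,*T[k]);b,C,D,h2,hm2=locate('scene',isc,k,*S[k])
    cv2.polylines(o,[((hm[:,0]+.5-[150,130])*2.95).astype(int)],True,(0,0,255))
    cv2.polylines(o2,[((hm2[:,0]+.5-[200,180])*3.3).astype(int)],True,(0,0,255))
    P,e=tri(ray('top',cen(h.astype(np.float32))[0]),ray('scene',cen(h2.astype(np.float32))[0]))
    print(k,'top',a,A/B,'scene',b,C/D,'tri',P,e)
c=it[200:240,192:232]
cv2.imwrite('pics/st.png',cv2.resize(c,None,fx=14,fy=14,interpolation=cv2.INTER_NEAREST))
cv2.imwrite('pics/o.png',o);cv2.imwrite('pics/o2.png',o2)
E
python3 m1.py
```

```text
flange top [432.7 115.9] 0.9666733244062327 scene [432.4 116. ] 0.9354835395286799 tri [432.7 116.1   5.3] 0.2705991204632026
big top [ 551.2 -191.4] 0.9416249352545708 scene [ 550.6 -191. ] 0.936666237649751 tri [ 551.2 -191.3    5.2] 0.7025148603897928
sleeve top [497.3 -91.9] 1.166444679378623 scene [496.6 -92. ] 0.9313967894560276 tri [497.3 -91.9   5.3] 0.3836111928778037
small top [611.5 -81.4] 0.9328449611966094 scene [610.9 -81.4] 0.9180651095047622 tri [611.6 -81.4   4.3] 0.334220643377295
nut top [ 427.4 -167.8] 0.9160203969901789 scene [ 427.1 -167.7] 0.9124664601658456 tri [ 427.4 -167.4    7.4] 0.45891442214493094
```

View pics/o.png

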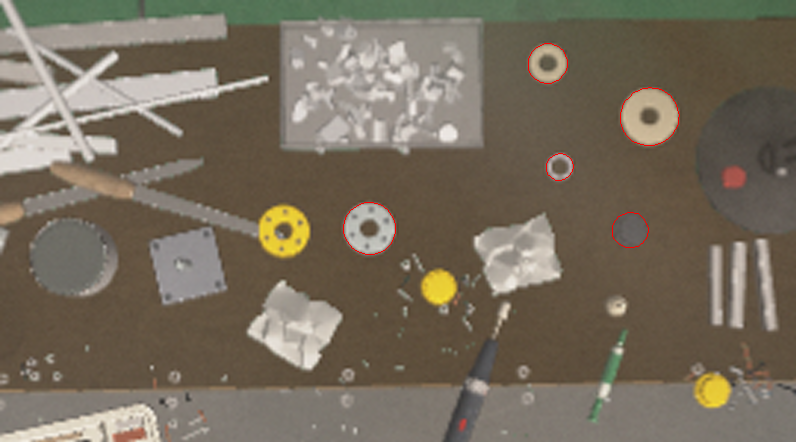

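View pics/o2.png

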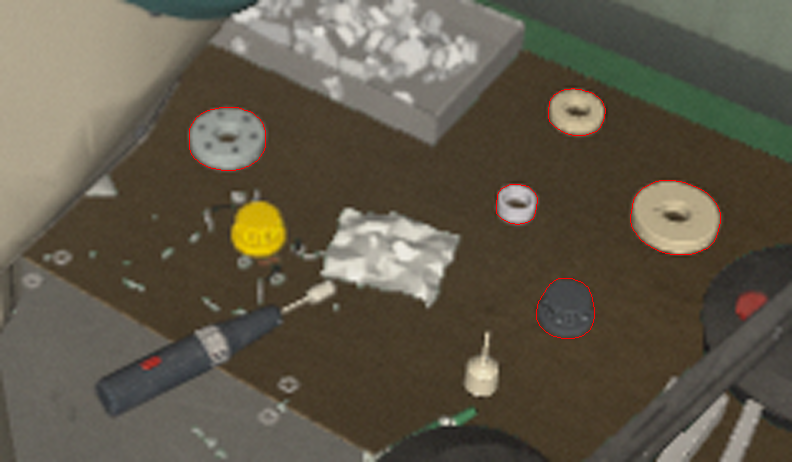

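View pics/st.png

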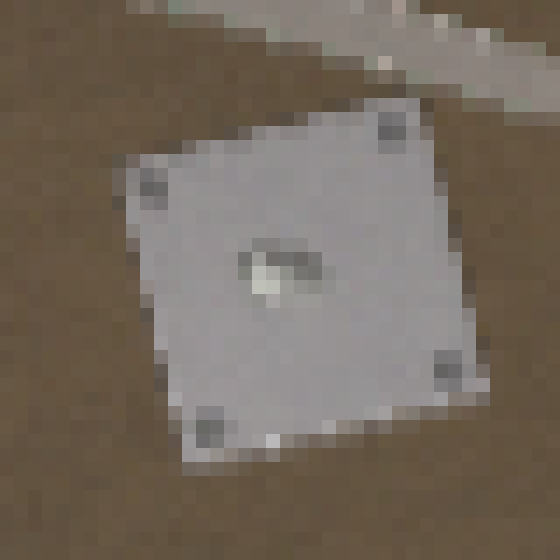

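The outlines fit and the two views agree to under 1 mm. Next is the stand and its neighbours. The yellow flange and the knife, which lies near the plate's upper edge, matter for finger clearance.

Run:
```python
from meas import *
np.set_printoptions(suppress=True,precision=1,linewidth=200)
it=cv2.imread('pics/top0.png')
print('screws',onz('top',(212.96,219.57),6),'tip',onz('top',(210.5,219.5),58))
for s in [(153,188),(391,132),(448,371),(210,434)]: print(onz('top',(192+s[0]/14-.5,200+s[1]/14-.5),6))
# plate contour
c=cv2.resize(it[203:238,196:232],None,fx=8,fy=8,interpolation=cv2.INTER_LINEAR)
m=((c[...,0].astype(int)-c[...,2])>-5).astype(np.uint8)&(c[...,0]>100).astype(np.uint8)
cs,_=cv2.findContours(m,0,1);cc=max(cs,key=cv2.contourArea);(u,v),(w,h),a=cv2.minAreaRect(cc)
p=((u+.5)/8-.5+196,(v+.5)/8-.5+203);print('plate rect',p,w/8,h/8,a,onz('top',p,5))
M=cv2.moments(cc);p=((M['m10']/M['m00']+.5)/8-.5+196,(M['m01']/M['m00']+.5)/8-.5+203);print('cent',onz('top',p,5))
W=wmap('top',np.load('top0.npy'))
for n,(u,v) in {'yflange':(246,208),'knife tip':(237,207),'knife2':(225,203),'knife3':(210,196),'handle':(190,191),'tin':(175,217),'tray edge':(247,178),'tray near':(280,179),'crumple':(250,240),'cr2':(325,215),'ynut':(299,228),'lampbase':(410,185),'stick':(218,187),'lampbase edge':(390,180),'head':(410,318),'pole1':(470,220),'pole2':(490,155),'pole3':(455,270),'bob':(358,235),'boxes':(455,215),'greyruler':(135,235)}.items():
    q=W[v-1:v+2,u-1:u+2].reshape(-1,3);q=q[q[:,2]<1300];print(n,np.median(q,axis=0))
q=W[135:270,130:480];
zz=np.where(q[...,2]<1300,q[...,2],0);z=cv2.medianBlur(zz.astype(np.float32),3)
cv2.imwrite('pics/z.png',cv2.resize(np.clip(z*2,0,255).astype(np.uint8),None,fx=2.2,fy=2.2,interpolation=0))
```

```text
screws [395.  314.7   6. ] tip [393.7 313.2  58. ]
[416.8 348.5   6. ]
[428.9 293.7   6. ]
[374.  280.9   6. ]
[360.2 335.6   6. ]
plate rect (213.08357048034668, 219.65378952026367) 21.511558532714844 21.605247497558594 77.00537872314453 [394.8 314.4   5. ]
cent [395.1 314.6   5. ]
yflange [431.2 208.5   0.4]
knife tip [433.9 236.3  11.6]
knife2 [447.4 275.7   8.2]
knife3 [470.8 323.6   7.1]
handle [486.1 385.1  24.3]
tin [402.9 425.   52.9]
tray edge [527.5 203.9   9.9]
tray near [521.2  97.9  19.2]
crumple [328.5 195.   21. ]
cr2 [404.6 -43.6  18.6]
ynut [364.4  39.6  23.5]
lampbase [ 494.3 -309.5   42.8]
stick [500.2 298.9   1.7]
lampbase edge [ 513.5 -252.9   22.2]
head [ 123.2 -241.1  247.2]
pole1 [ 381.7 -487.6   62.5]
pole2 [ 593.9 -586.8    0.9]
pole3 [ 252.9 -338.6  314.9]
bob [ 339.9 -146.5   20.9]
boxes [ 397.7 -440.    61.8]
greyruler [348.5 566.    7.9]
```

View pics/z.png

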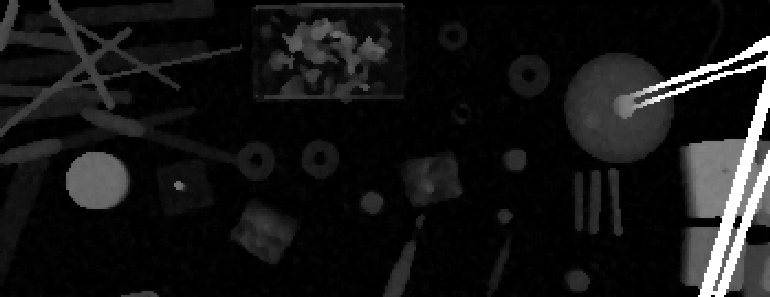

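The stand axis is at about (394.7, 314.2); the plate, its screws and the spindle tip agree within 1.5 mm. The desk lamp stands between the start pose and the work, so I'll measure it in 3D.

Run:
```python
from meas import *
np.set_printoptions(suppress=True,precision=0,linewidth=200)
for n in('top','scene'):
    d=np.load(n+'0.npy');W=wmap(n,d);W[d==0]=np.nan
    q=W.reshape(-1,3)
    ok=(q[:,2]>70)&(q[:,1]<-100)&(q[:,0]>0)&(q[:,0]<900)&(q[:,1]>-900)&(q[:,2]<900)
    q=q[ok];print(n,len(q))
    g={}
    for p in q: g.setdefault((int(p[0]//60),int(p[1]//60)),[]).append(p[2])
    for k in sorted(g):
        if len(g[k])>4: print((k[0]*60+30,k[1]*60+30),len(g[k]),np.percentile(g[k],[5,50,97]),end=' ; ')
    print()
```

```text
top 13401
(30, -210) 109 [672. 682. 700.] ; (30, -150) 974 [587. 618. 666.] ; (30, -90) 434 [555. 568. 588.] ; (90, -570) 147 [307. 344. 349.] ; (90, -330) 27 [ 74.  80. 288.] ; (90, -270) 1960 [248. 757. 814.] ; (90, -210) 2701 [232. 691. 751.] ; (90, -150) 1399 [505. 601. 661.] ; (90, -90) 312 [453. 524. 567.] ; (150, -570) 493 [225. 340. 348.] ; (150, -390) 17 [ 71.  76. 103.] ; (150, -330) 434 [ 77. 292. 760.] ; (150, -270) 1112 [220. 737. 810.] ; (150, -210) 166 [226. 235. 247.] ; (210, -330) 241 [275. 285. 312.] ; (270, -690) 7 [72. 76. 78.] ; (270, -630) 24 [72. 76. 82.] ; (270, -330) 251 [286. 296. 325.] ; (330, -690) 126 [72. 76. 81.] ; (330, -630) 316 [72. 76. 81.] ; (330, -390) 103 [303. 330. 336.] ; (330, -330) 146 [294. 301. 330.] ; (390, -690) 123 [72. 76. 81.] ; (390, -630) 338 [72. 76. 81.] ; (390, -390) 251 [305. 315. 347.] ; (450, -690) 47 [71. 76. 79.] ; (450, -630) 153 [72. 76. 81.] ; (450, -390) 266 [315. 326. 360.] ; (510, -450) 66 [356. 360. 363.] ; (510, -390) 428 [189. 325. 362.] ; (510, -330) 122 [ 79. 128. 179.] ; (570, -450) 47 [307. 342. 356.] ; (570, -39
[... 204 characters left out ...]
. 649.] ; (30, -90) 60 [382. 557. 572.] ; (90, -390) 61 [ 91.  98. 226.] ; (90, -330) 590 [ 77. 215. 697.] ; (90, -270) 2776 [182. 245. 282.] ; (90, -210) 956 [193. 226. 244.] ; (150, -390) 105 [ 74. 101. 125.] ; (150, -330) 701 [ 98. 275. 298.] ; (150, -270) 443 [218. 242. 287.] ; (150, -210) 187 [225. 233. 244.] ; (210, -330) 484 [277. 301. 311.] ; (270, -330) 411 [287. 314. 323.] ; (330, -390) 225 [301. 330. 335.] ; (330, -330) 114 [295. 324. 328.] ; (390, -390) 254 [307. 341. 348.] ; (450, -390) 211 [321. 353. 359.] ; (510, -450) 41 [357. 359. 361.] ; (510, -390) 446 [152. 234. 359.] ; (510, -330) 196 [ 76. 118. 168.] ; (570, -450) 54 [292. 309. 328.] ; (570, -390) 103 [255. 279. 340.] ;
```

The lamp arm runs from the head at about (110,-240,z≤290) to the elbow at about (550,-430,z≤363). I'll cross over it with the TCP at z=430, which puts the fingertips at about 419.

```bash
cat > plan.py <<'E'
import sys,numpy as np
from rig import arm
np.set_printoptions(suppress=True,precision=2)
def st():
    s=arm.observe();R=np.array(s['ee_rot']);p=np.array(s['position'])
    jy=np.degrees(np.arctan2(R[1,1],R[0,1]))
    print('t',round(s['time'],2),'p',p,'jaw az',round(jy,1),'tilt',round(np.degrees(np.arccos(-R[2,2])),2),'w',round(s['width'],1),'F',np.array(s['ft_force']).round(1),'q',np.array(s['q']).round(2))
    return p,R,jy
def to(x,y,z,jaw=None):
    from scipy.spatial.transform import Rotation as Ro
    s=arm.observe();R=np.array(s['ee_rot']);p=np.array(s['position']);d=R.T@(np.array([x,y,z])-p)
    if jaw is None: jaw=np.degrees(np.arctan2(R[1,1],R[0,1]))
    a=np.radians(jaw);yv=np.array([np.cos(a),np.sin(a),0]);zv=np.array([0,0,-1.]);xv=np.cross(yv,zv)
    rv=np.degrees(Ro.from_matrix(R.T@np.stack([xv,yv,zv],1)).as_rotvec())
    print((x,y,z,jaw),'-> t',d.round(1),'a',rv.round(1))
if __name__=='__main__':
    st()
    for a in sys.argv[1:]: to(*[float(v) for v in a.split(',')])
E
python3 plan.py 145.4,-632.9,430 450,-300,430 432.6,116,430,0 432.6,116,150,0 432.6,116,430,180
```

```text
t 0.9 p [ 145.58 -633.48  216.47] jaw az -77.1 tilt 0.0 w 93.9 F [ 0.4 -0.  -0.2] q [ 1.28  0.63  0.04  1.52 -0.03  1.   -0.02]
(145.4, -632.9, 430.0, np.float64(-77.06164664731718)) -> t [  -0.    -0.6 -213.5] a [-0. -0. -0.]
(450.0, -300.0, 430.0, np.float64(-77.06164664731718)) -> t [ 371.4 -256.9 -213.5] a [-0. -0. -0.]
(432.6, 116.0, 430.0, 0.0) -> t [ 447.6 -666.2 -213.5] a [ -0.   -0.  -77.1]
(432.6, 116.0, 150.0, 0.0) -> t [ 447.5 -666.2   66.5] a [ -0.   -0.  -77.1]
(432.6, 116.0, 430.0, 180.0) -> t [ 447.6 -666.2 -213.5] a [ -0.    0.  102.9]
```

Request:
drive_tool(
  increments=[
    {"tz": -50},
    {"tz": -100},
    {"tz": -150},
    {"tz": -200},
    {"tz": -214},
    {"tz": -214},
    {"tx": 40, "ty": -28, "tz": -214},
    {"tx": 80, "ty": -55, "tz": -214},
    {"tx": 120, "ty": -83, "tz": -214},
    {"tx": 160, "ty": -111, "tz": -214},
    {"tx": 200, "ty": -138, "tz": -214},
    {"tx": 240, "ty": -166, "tz": -214},
    {"tx": 280, "ty": -194, "tz": -214},
    {"tx": 320, "ty": -221, "tz": -214},
    {"tx": 371, "ty": -257, "tz": -214},
    {"tx": 371, "ty": -257, "tz": -214},
    {"tx": 380, "ty": -300, "tz": -214, "az": -8},
    {"tx": 390, "ty": -345, "tz": -214, "az": -16},
    {"tx": 395, "ty": -390, "tz": -214, "az": -24},
    {"tx": 400, "ty": -430, "tz": -214, "az": -32},
  ],
)

```text
schema error: expected keys tx, ty, tz, ax, ay, az, jaw
```

```bash
python3 plan.py 432.6,116,300,0 432.6,116,60,0 432.6,116,13.5,0
```

```text
t 0.9 p [ 145.58 -633.48  216.47] jaw az -77.1 tilt 0.0 w 93.9 F [ 0.4 -0.  -0.2] q [ 1.28  0.63  0.04  1.52 -0.03  1.   -0.02]
(432.6, 116.0, 300.0, 0.0) -> t [ 447.6 -666.2  -83.5] a [ -0.   -0.  -77.1]
(432.6, 116.0, 60.0, 0.0) -> t [ 447.5 -666.2  156.5] a [ -0.   -0.  -77.1]
(432.6, 116.0, 13.5, 0.0) -> t [ 447.5 -666.2  203. ] a [ -0.   -0.  -77.1]
```

Request:
drive_tool(
  increments=[
    {"tx": 0, "ty": 0, "tz": -214, "ax": 0, "ay": 0, "az": 0, "jaw": 0},
    {"tx": 0, "ty": 0, "tz": -214, "ax": 0, "ay": 0, "az": 0, "jaw": 0},
    {"tx": 0, "ty": 0, "tz": -214, "ax": 0, "ay": 0, "az": 0, "jaw": 0},
    {"tx": 0, "ty": 0, "tz": -214, "ax": 0, "ay": 0, "az": 0, "jaw": 0},
    {"tx": 0, "ty": 0, "tz": -214, "ax": 0, "ay": 0, "az": 0, "jaw": 0},
    {"tx": 0, "ty": 0, "tz": -214, "ax": 0, "ay": 0, "az": 0, "jaw": 0},
  ],
)

```text
time: 1.5
position: [145.7, -634.6, 433.7]
ee_rot: [[0.975, 0.224, 0.002], [0.224, -0.975, -0.006], [0.0, 0.006, -1.0]]
ft_force: [0.0, -0.9, 0.3]
width: 94.2
```

```bash
python3 plan.py 450,-300,430 432.6,116,300,0
```

```text
t 1.5 p [ 145.73 -634.64  433.7 ] jaw az -77.1 tilt 0.36 w 94.2 F [ 0.  -0.9  0.3] q [ 1.27  0.5   0.05  1.15 -0.03  1.49 -0.02]
(450.0, -300.0, 430.0, np.float64(-77.07038528666908)) -> t [ 371.4 -258.1    2.1] a [ 0.4 -0.   0. ]
(432.6, 116.0, 300.0, 0.0) -> t [ 447.5 -668.3  129.6] a [  0.3   0.2 -77.1]
```

Request:
drive_tool(
  increments=[
    {"tx": 371, "ty": -257, "tz": 0, "ax": 0, "ay": 0, "az": 0, "jaw": 0},
    {"tx": 371, "ty": -257, "tz": 0, "ax": 0, "ay": 0, "az": 0, "jaw": 0},
    {"tx": 371, "ty": -257, "tz": 0, "ax": 0, "ay": 0, "az": 0, "jaw": 0},
    {"tx": 371, "ty": -257, "tz": 0, "ax": 0, "ay": 0, "az": 0, "jaw": 0},
    {"tx": 371, "ty": -257, "tz": 0, "ax": 0, "ay": 0, "az": 0, "jaw": 0},
    {"tx": 371, "ty": -257, "tz": 0, "ax": 0, "ay": 0, "az": 0, "jaw": 0},
    {"tx": 371, "ty": -257, "tz": 0, "ax": 0, "ay": 0, "az": 0, "jaw": 0},
    {"tx": 371, "ty": -257, "tz": 0, "ax": 0, "ay": 0, "az": 0, "jaw": 0},
    {"tx": 371, "ty": -257, "tz": 0, "ax": 0, "ay": 0, "az": 0, "jaw": 0},
    {"tx": 371, "ty": -257, "tz": 0, "ax": 0, "ay": 0, "az": 0, "jaw": 0},
    {"tx": 447, "ty": -668, "tz": 0, "ax": 0, "ay": 0, "az": -77, "jaw": 0},
    {"tx": 447, "ty": -668, "tz": 0, "ax": 0, "ay": 0, "az": -77, "jaw": 0},
    {"tx": 447, "ty": -668, "tz": 0, "ax": 0, "ay": 0, "az": -77, "jaw": 0},
    {"tx": 447, "ty": -668, "tz": 0, "ax": 0, "ay": 0, "az": -77, "jaw": 0},
    {"tx": 447, "ty": -668, "tz": 0, "ax": 0, "ay": 0, "az": -77, "jaw": 0},
    {"tx": 447, "ty": -668, "tz": 100, "ax": 0, "ay": 0, "az": -77, "jaw": 0},
    {"tx": 447, "ty": -668, "tz": 130, "ax": 0, "ay": 0, "az": -77, "jaw": 0},
    {"tx": 447, "ty": -668, "tz": 130, "ax": 0, "ay": 0, "az": -77, "jaw": 0},
    {"tx": 447, "ty": -668, "tz": 130, "ax": 0, "ay": 0, "az": -77, "jaw": 0},
    {"tx": 447, "ty": -668, "tz": 130, "ax": 0, "ay": 0, "az": -77, "jaw": 0},
  ],
)

```text
time: 3.5
position: [427.8, 120.4, 296.5]
ee_rot: [[-0.008, 1.0, -0.008], [1.0, 0.008, 0.0], [0.0, -0.008, -1.0]]
ft_force: [-0.0, -1.7, -0.3]
width: 93.7
```

```bash
python3 plan.py 432.6,116,60,0 432.6,116,13.5,0
```

```text
t 3.5 p [427.85 120.38 296.48] jaw az 0.5 tilt 0.44 w 93.7 F [-0.  -1.7 -0.3] q [ 0.1   0.27 -0.56  1.93  0.17  0.99 -0.52]
(432.6, 116.0, 60.0, 0.0) -> t [ -4.5   6.5 236.4] a [-0.4 -0.   0.5]
(432.6, 116.0, 13.5, 0.0) -> t [ -4.6   6.9 282.9] a [-0.4 -0.   0.5]
```

Request:
drive_tool(
  increments=[
    {"tx": 0, "ty": 0, "tz": 120, "ax": 0, "ay": 0, "az": 0, "jaw": 0},
    {"tx": 0, "ty": 0, "tz": 200, "ax": 0, "ay": 0, "az": 0, "jaw": 0},
    {"tx": 0, "ty": 0, "tz": 240, "ax": 0, "ay": 0, "az": 0, "jaw": 0},
    {"tx": 0, "ty": 0, "tz": 240, "ax": 0, "ay": 0, "az": 0, "jaw": 0},
    {"tx": 0, "ty": 0, "tz": 240, "ax": 0, "ay": 0, "az": 0, "jaw": 0},
    {"tx": 0, "ty": 0, "tz": 240, "ax": 0, "ay": 0, "az": 0, "jaw": 0},
    {"tx": 0, "ty": 0, "tz": 240, "ax": 0, "ay": 0, "az": 0, "jaw": 0},
    {"tx": 0, "ty": 0, "tz": 240, "ax": 0, "ay": 0, "az": 0, "jaw": 0},
    {"tx": 0, "ty": 0, "tz": 240, "ax": 0, "ay": 0, "az": 0, "jaw": 0},
    {"tx": 0, "ty": 0, "tz": 240, "ax": 0, "ay": 0, "az": 0, "jaw": 0},
  ],
)

```text
time: 4.5
position: [432.8, 117.7, 62.1]
ee_rot: [[0.002, 1.0, 0.003], [1.0, -0.002, 0.001], [0.001, 0.003, -1.0]]
ft_force: [-0.3, -0.5, -0.0]
width: 93.8
```

```bash
python3 plan.py 432.6,116,13.5,0
python3 - <<'E'
from rig import arm
import cv2
p,d=arm.camera('scene');cv2.imwrite('pics/s1.png',p)
E
```

```text
t 4.5 p [432.85 117.71  62.09] jaw az -0.1 tilt 0.2 w 93.8 F [-0.3 -0.5 -0. ] q [-0.12  0.64 -0.3   2.19  0.51  0.37 -0.85]
(432.6, 116.0, 13.5, 0.0) -> t [-1.8 -0.4 48.6] a [ 0.2 -0.1 -0.1]
```

View pics/s1.png

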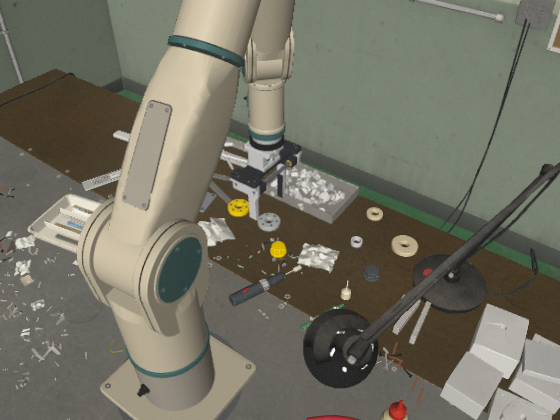

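Request:
drive_tool(
  increments=[
    {"tx": -2, "ty": 0, "tz": 20, "ax": 0, "ay": 0, "az": 0, "jaw": 0},
    {"tx": -2, "ty": 0, "tz": 35, "ax": 0, "ay": 0, "az": 0, "jaw": 0},
    {"tx": -2, "ty": 0, "tz": 48, "ax": 0, "ay": 0, "az": 0, "jaw": 0},
    {"tx": -2, "ty": 0, "tz": 48, "ax": 0, "ay": 0, "az": 0, "jaw": 0},
    {"tx": -2, "ty": 0, "tz": 48, "ax": 0, "ay": 0, "az": 0, "jaw": 0},
    {"tx": -2, "ty": 0, "tz": 48, "ax": 0, "ay": 0, "az": 0, "jaw": 0},
    {"tx": -2, "ty": 0, "tz": 48, "ax": 0, "ay": 0, "az": 0, "jaw": 0},
  ],
)

```text
time: 5.25
position: [432.1, 115.7, 13.1]
ee_rot: [[0.001, 1.0, 0.001], [1.0, -0.001, 0.0], [0.0, 0.001, -1.0]]
ft_force: [-1.2, -0.0, 0.5]
width: 94.0
```

```bash
python3 plan.py 432.6,116,13.5,0
```

```text
t 5.25 p [432.06 115.7   13.15] jaw az -0.1 tilt 0.07 w 94.0 F [-1.2 -0.   0.5] q [-0.18  0.74 -0.21  2.22  0.62  0.25 -0.95]
(432.6, 116.0, 13.5, 0.0) -> t [ 0.3  0.5 -0.3] a [ 0.1 -0.  -0.1]
```

Request:
drive_tool(
  increments=[
    {"tx": 0, "ty": 0, "tz": 0, "ax": 0, "ay": 0, "az": 0, "jaw": 255},
    {"tx": 0, "ty": 0, "tz": 0, "ax": 0, "ay": 0, "az": 0, "jaw": 255},
    {"tx": 0, "ty": 0, "tz": 0, "ax": 0, "ay": 0, "az": 0, "jaw": 255},
    {"tx": 0, "ty": 0, "tz": 0, "ax": 0, "ay": 0, "az": 0, "jaw": 255},
    {"tx": 0, "ty": 0, "tz": 0, "ax": 0, "ay": 0, "az": 0, "jaw": 255},
    {"tx": 0, "ty": 0, "tz": 0, "ax": 0, "ay": 0, "az": 0, "jaw": 255},
    {"tx": 0, "ty": 0, "tz": 0, "ax": 0, "ay": 0, "az": 0, "jaw": 255},
    {"tx": 0, "ty": 0, "tz": 0, "ax": 0, "ay": 0, "az": 0, "jaw": 255},
  ],
)

```text
time: 6.05
position: [431.8, 115.6, 12.5]
ee_rot: [[0.001, 1.0, 0.0], [1.0, -0.001, 0.0], [0.0, 0.0, -1.0]]
ft_force: [-0.1, -0.1, -0.2]
width: 54.7
```

```bash
python3 plan.py 432,116,130,0 394.7,314.2,130,30
```

```text
t 6.05 p [431.8  115.64  12.47] jaw az -0.1 tilt 0.01 w 54.7 F [-0.1 -0.1 -0.2] q [-0.18  0.74 -0.21  2.22  0.62  0.24 -0.95]
(432.0, 116.0, 130.0, 0.0) -> t [   0.4    0.2 -117.5] a [ 0.  -0.  -0.1]
(394.7, 314.2, 130.0, 30.0) -> t [ 198.5  -37.3 -117.5] a [  0.   -0.  -30.1]
```

Request:
drive_tool(
  increments=[
    {"tx": 0, "ty": 0, "tz": -40, "ax": 0, "ay": 0, "az": 0, "jaw": 255},
    {"tx": 0, "ty": 0, "tz": -80, "ax": 0, "ay": 0, "az": 0, "jaw": 255},
    {"tx": 0, "ty": 0, "tz": -117, "ax": 0, "ay": 0, "az": 0, "jaw": 255},
    {"tx": 40, "ty": -7, "tz": -117, "ax": 0, "ay": 0, "az": -6, "jaw": 255},
    {"tx": 80, "ty": -15, "tz": -117, "ax": 0, "ay": 0, "az": -12, "jaw": 255},
    {"tx": 120, "ty": -22, "tz": -117, "ax": 0, "ay": 0, "az": -18, "jaw": 255},
    {"tx": 155, "ty": -29, "tz": -117, "ax": 0, "ay": 0, "az": -24, "jaw": 255},
    {"tx": 185, "ty": -35, "tz": -117, "ax": 0, "ay": 0, "az": -30, "jaw": 255},
    {"tx": 198.5, "ty": -37.3, "tz": -117, "ax": 0, "ay": 0, "az": -30, "jaw": 255},
    {"tx": 198.5, "ty": -37.3, "tz": -117, "ax": 0, "ay": 0, "az": -30, "jaw": 255},
    {"tx": 198.5, "ty": -37.3, "tz": -117, "ax": 0, "ay": 0, "az": -30, "jaw": 255},
    {"tx": 198.5, "ty": -37.3, "tz": -117, "ax": 0, "ay": 0, "az": -30, "jaw": 255},
    {"tx": 198.5, "ty": -37.3, "tz": -117, "ax": 0, "ay": 0, "az": -30, "jaw": 255},
    {"tx": 198.5, "ty": -37.3, "tz": -117, "ax": 0, "ay": 0, "az": -30, "jaw": 255},
    {"tx": 198.5, "ty": -37.3, "tz": -117, "ax": 0, "ay": 0, "az": -30, "jaw": 255},
  ],
)

```text
time: 7.55
position: [394.9, 313.5, 129.5]
ee_rot: [[-0.498, 0.867, 0.0], [0.867, 0.498, -0.0], [-0.0, 0.0, -1.0]]
ft_force: [-0.0, -0.2, -2.0]
width: 55.1
```

```bash
python3 plan.py 394.7,314.2,80,30 394.7,314.2,20,30;python3 - <<'E'
from rig import arm
import cv2
p,d=arm.camera('scene');cv2.imwrite('pics/s2.png',cv2.resize(p[130:270,150:350],None,fx=3.5,fy=3.5,interpolation=2))
p,d=arm.camera('top');cv2.imwrite('pics/t2.png',cv2.resize(p[170:270,150:300],None,fx=4,fy=4,interpolation=2))
E
```

```text
t 7.55 p [394.9  313.54 129.54] jaw az 29.9 tilt 0.02 w 55.1 F [-0.  -0.2 -2. ] q [-0.32  0.61 -0.61  1.99  0.54  0.7  -0.74]
(394.7, 314.2, 80.0, 30.0) -> t [ 0.7  0.2 49.5] a [ 0.   0.  -0.1]
(394.7, 314.2, 20.0, 30.0) -> t [  0.7   0.1 109.5] a [ 0.   0.  -0.1]
```

View pics/s2.png

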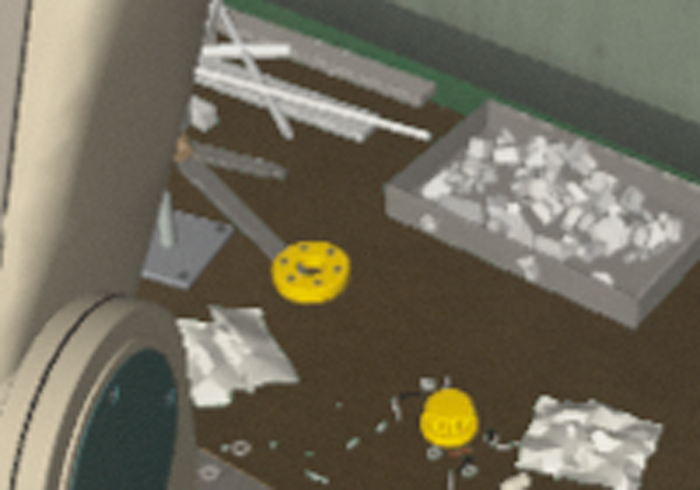

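View pics/t2.png

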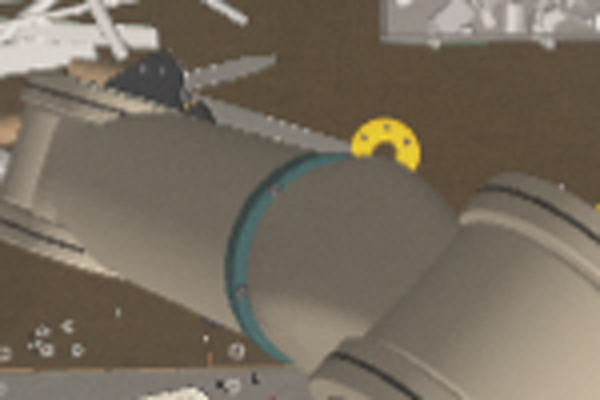

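The flange is held, with −2 N on the wrist. The scene view shows the spindle at about (197, 187–200) px, so I'll check it against the stand axis I measured.

Run:
```python
from h import *
for z in(6,30,52,58): print(z,proj('scene',[394.7,314.2,z]))
# plate corner right etc
p=cv2.imread('pics/s2.png');cv2.imwrite('pics/s2b.png',cv2.resize(p[170:300,100:260],None,fx=4,fy=4,interpolation=2))
for z in (6,30,52):
  u,v=proj('scene',[394.7,314.2,z]);print(((u+.5-150)*3.5-100)*4,((v+.5-130)*3.5-170)*4)
```

```text
6 [197.62761358 198.97597917]
30 [196.60343219 191.74276048]
52 [195.64543845 184.94904966]
58 [195.38093428 183.0684806 ]
273.78659007107535 292.66370840998434
259.4480505940264 191.39864669602935
246.0361382712781 96.28669530519323
```

View pics/s2b.png

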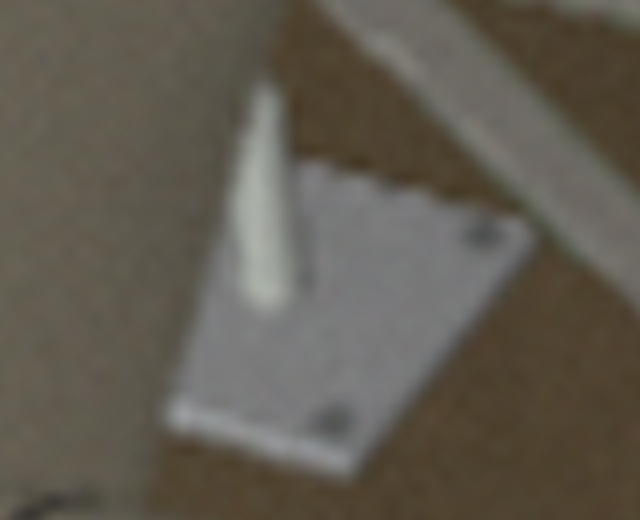

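The spindle lines up within about 0.5 px, so I'll lower the flange.

Request:
drive_tool(
  increments=[
    {"tx": 0.5, "ty": 0, "tz": 35, "ax": 0, "ay": 0, "az": 0, "jaw": 255},
    {"tx": 0.5, "ty": 0, "tz": 55, "ax": 0, "ay": 0, "az": 0, "jaw": 255},
    {"tx": 0.5, "ty": 0, "tz": 65, "ax": 0, "ay": 0, "az": 0, "jaw": 255},
    {"tx": 0.5, "ty": 0, "tz": 75, "ax": 0, "ay": 0, "az": 0, "jaw": 255},
    {"tx": 0.5, "ty": 0, "tz": 75, "ax": 0, "ay": 0, "az": 0, "jaw": 255},
  ],
)

```text
time: 8.15
position: [394.0, 314.4, 53.8]
ee_rot: [[-0.499, 0.866, -0.001], [0.866, 0.499, -0.001], [-0.0, -0.001, -1.0]]
ft_force: [-0.8, 0.3, -1.5]
width: 55.1
```

```bash
python3 plan.py 394.7,314.2,20,30
```

```text
t 8.15 p [394.04 314.44  53.84] jaw az 29.9 tilt 0.06 w 55.1 F [-0.8  0.3 -1.5] q [-0.41  0.73 -0.49  2.04  0.67  0.53 -0.86]
(394.7, 314.2, 20.0, 30.0) -> t [-0.5  0.5 33.8] a [-0.1  0.  -0.1]
```

Threaded: the flange's bottom is at about 41 with no side force. I'll go down to about 1 mm above the plate and release.

Request:
drive_tool(
  increments=[
    {"tx": 0, "ty": 0, "tz": 15, "ax": 0, "ay": 0, "az": 0, "jaw": 255},
    {"tx": 0, "ty": 0, "tz": 26, "ax": 0, "ay": 0, "az": 0, "jaw": 255},
    {"tx": 0, "ty": 0, "tz": 34, "ax": 0, "ay": 0, "az": 0, "jaw": 255},
    {"tx": 0, "ty": 0, "tz": 34, "ax": 0, "ay": 0, "az": 0, "jaw": 255},
    {"tx": 0, "ty": 0, "tz": 34, "ax": 0, "ay": 0, "az": 0, "jaw": 255},
    {"tx": 0, "ty": 0, "tz": 34, "ax": 0, "ay": 0, "az": 0, "jaw": 255},
  ],
)

```text
time: 8.75
position: [394.6, 314.9, 20.9]
ee_rot: [[-0.499, 0.867, 0.001], [0.867, 0.499, 0.001], [0.0, 0.001, -1.0]]
ft_force: [0.8, -0.3, -1.5]
width: 54.8
```

```bash
python3 plan.py 394.7,314.2,20,30
```

```text
t 8.75 p [394.57 314.91  20.91] jaw az 29.9 tilt 0.05 w 54.8 F [ 0.8 -0.3 -1.5] q [-0.45  0.78 -0.42  2.06  0.72  0.45 -0.91]
(394.7, 314.2, 20.0, 30.0) -> t [-0.7 -0.2  0.9] a [ 0.  -0.  -0.1]
```

Request:
drive_tool(
  increments=[
    {"tx": -0.5, "ty": 0, "tz": 1.8, "ax": 0, "ay": 0, "az": 0, "jaw": 255},
    {"tx": -0.5, "ty": 0, "tz": 1.8, "ax": 0, "ay": 0, "az": 0, "jaw": 255},
    {"tx": -0.5, "ty": 0, "tz": 1.8, "ax": 0, "ay": 0, "az": 0, "jaw": 0},
    {"tx": -0.5, "ty": 0, "tz": 1.8, "ax": 0, "ay": 0, "az": 0, "jaw": 0},
    {"tx": -0.5, "ty": 0, "tz": 1.8, "ax": 0, "ay": 0, "az": 0, "jaw": 0},
    {"tx": -0.5, "ty": 0, "tz": 1.8, "ax": 0, "ay": 0, "az": 0, "jaw": 0},
    {"tx": -0.5, "ty": 0, "tz": 1.8, "ax": 0, "ay": 0, "az": 0, "jaw": 0},
    {"tx": 0, "ty": 0, "tz": -40, "ax": 0, "ay": 0, "az": 0, "jaw": 0},
    {"tx": 0, "ty": 0, "tz": -80, "ax": 0, "ay": 0, "az": 0, "jaw": 0},
    {"tx": 0, "ty": 0, "tz": -120, "ax": 0, "ay": 0, "az": 0, "jaw": 0},
    {"tx": 0, "ty": 0, "tz": -150, "ax": 0, "ay": 0, "az": 0, "jaw": 0},
    {"tx": 0, "ty": 0, "tz": -150, "ax": 0, "ay": 0, "az": 0, "jaw": 0},
    {"tx": 0, "ty": 0, "tz": -150, "ax": 0, "ay": 0, "az": 0, "jaw": 0},
    {"tx": 0, "ty": 0, "tz": -150, "ax": 0, "ay": 0, "az": 0, "jaw": 0},
  ],
)

```text
time: 10.15
position: [393.9, 313.7, 169.4]
ee_rot: [[-0.499, 0.867, -0.001], [0.867, 0.499, -0.002], [-0.001, -0.002, -1.0]]
ft_force: [0.3, -0.3, -0.3]
width: 94.0
```

```bash
python3 plan.py 500,60,170,10 551,-191.2,170,0 551,-191.2,70,0
```

```text
t 10.15 p [393.86 313.69 169.39] jaw az 29.9 tilt 0.12 w 94.0 F [ 0.3 -0.3 -0.3] q [-0.28  0.56 -0.66  1.96  0.48  0.79 -0.7 ]
(500.0, 60.0, 170.0, 10.0) -> t [-272.8  -34.6   -0.3] a [-0.1  0.1 19.9]
(551.0, -191.2, 170.0, 0.0) -> t [-516.  -115.7    0. ] a [-0.1  0.1 29.9]
(551.0, -191.2, 70.0, 0.0) -> t [-515.9 -115.5  100. ] a [-0.1  0.1 29.9]
```

Request:
drive_tool(
  increments=[
    {"tx": -516, "ty": -115.5, "tz": 0, "ax": 0, "ay": 0, "az": 30, "jaw": 0},
    {"tx": -516, "ty": -115.5, "tz": 0, "ax": 0, "ay": 0, "az": 30, "jaw": 0},
    {"tx": -516, "ty": -115.5, "tz": 0, "ax": 0, "ay": 0, "az": 30, "jaw": 0},
    {"tx": -516, "ty": -115.5, "tz": 0, "ax": 0, "ay": 0, "az": 30, "jaw": 0},
    {"tx": -516, "ty": -115.5, "tz": 0, "ax": 0, "ay": 0, "az": 30, "jaw": 0},
    {"tx": -516, "ty": -115.5, "tz": 0, "ax": 0, "ay": 0, "az": 30, "jaw": 0},
    {"tx": -516, "ty": -115.5, "tz": 0, "ax": 0, "ay": 0, "az": 30, "jaw": 0},
    {"tx": -516, "ty": -115.5, "tz": 0, "ax": 0, "ay": 0, "az": 30, "jaw": 0},
    {"tx": -516, "ty": -115.5, "tz": 0, "ax": 0, "ay": 0, "az": 30, "jaw": 0},
    {"tx": -516, "ty": -115.5, "tz": 0, "ax": 0, "ay": 0, "az": 30, "jaw": 0},
    {"tx": -516, "ty": -115.5, "tz": 0, "ax": 0, "ay": 0, "az": 30, "jaw": 0},
    {"tx": -516, "ty": -115.5, "tz": 0, "ax": 0, "ay": 0, "az": 30, "jaw": 0},
    {"tx": -516, "ty": -115.5, "tz": 50, "ax": 0, "ay": 0, "az": 30, "jaw": 0},
    {"tx": -516, "ty": -115.5, "tz": 100, "ax": 0, "ay": 0, "az": 30, "jaw": 0},
    {"tx": -516, "ty": -115.5, "tz": 100, "ax": 0, "ay": 0, "az": 30, "jaw": 0},
    {"tx": -516, "ty": -115.5, "tz": 100, "ax": 0, "ay": 0, "az": 30, "jaw": 0},
    {"tx": -516, "ty": -115.5, "tz": 100, "ax": 0, "ay": 0, "az": 30, "jaw": 0},
    {"tx": -516, "ty": -115.5, "tz": 100, "ax": 0, "ay": 0, "az": 30, "jaw": 0},
    {"tx": -516, "ty": -115.5, "tz": 100, "ax": 0, "ay": 0, "az": 30, "jaw": 0},
    {"tx": -516, "ty": -115.5, "tz": 100, "ax": 0, "ay": 0, "az": 30, "jaw": 0},
  ],
)

```text
time: 12.15
position: [552.4, -190.6, 71.8]
ee_rot: [[0.001, 1.0, 0.002], [1.0, -0.001, -0.001], [-0.001, 0.002, -1.0]]
ft_force: [0.3, -0.3, -0.0]
width: 94.5
```

```bash
python3 plan.py 551,-191.2,13.5,0
python3 - <<'E'
from rig import arm
import cv2
p,d=arm.camera('top');cv2.imwrite('pics/t3.png',p)
cv2.imwrite('pics/t3c.png',cv2.resize(p[190:250,165:265],None,fx=7,fy=7,interpolation=2))
E
```

```text
t 12.15 p [ 552.45 -190.58   71.84] jaw az -0.1 tilt 0.13 w 94.5 F [ 0.3 -0.3 -0. ] q [ 0.57  0.76 -0.45  1.82  0.51  0.67 -0.18]
(551.0, -191.2, 13.5, 0.0) -> t [-0.6 -1.6 58.3] a [ 0.1  0.1 -0.1]
```

View pics/t3c.png

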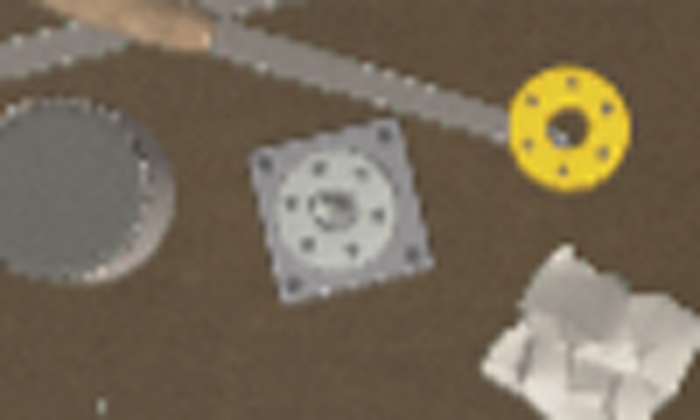

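The flange lies flat on the plate, threaded at crop (335,210). Next I'll grasp the big wheel.

Request:
drive_tool(
  increments=[
    {"tx": -0.5, "ty": -0.5, "tz": 25, "ax": 0, "ay": 0, "az": 0, "jaw": 0},
    {"tx": -0.5, "ty": -0.5, "tz": 45, "ax": 0, "ay": 0, "az": 0, "jaw": 0},
    {"tx": -0.5, "ty": -0.5, "tz": 57, "ax": 0, "ay": 0, "az": 0, "jaw": 0},
    {"tx": -0.5, "ty": -0.5, "tz": 57, "ax": 0, "ay": 0, "az": 0, "jaw": 0},
    {"tx": -0.5, "ty": -0.5, "tz": 57, "ax": 0, "ay": 0, "az": 0, "jaw": 0},
    {"tx": -0.5, "ty": -0.5, "tz": 57, "ax": 0, "ay": 0, "az": 0, "jaw": 0},
    {"tx": -0.5, "ty": -0.5, "tz": 57, "ax": 0, "ay": 0, "az": 0, "jaw": 0},
  ],
)

```text
time: 12.9
position: [551.7, -190.8, 14.2]
ee_rot: [[0.001, 1.0, 0.001], [1.0, -0.001, -0.0], [-0.0, 0.001, -1.0]]
ft_force: [-0.1, 0.5, -0.9]
width: 93.9
```

```bash
python3 plan.py 551,-191.2,13.5,0
```

```text
t 12.9 p [ 551.7  -190.81   14.17] jaw az -0.1 tilt 0.06 w 93.9 F [-0.1  0.5 -0.9] q [ 0.53  0.85 -0.39  1.84  0.56  0.56 -0.23]
(551.0, -191.2, 13.5, 0.0) -> t [-0.4 -0.7  0.7] a [ 0.1  0.  -0.1]
```

Request:
drive_tool(
  increments=[
    {"tx": -0.4, "ty": -0.5, "tz": 0.8, "ax": 0, "ay": 0, "az": 0, "jaw": 255},
    {"tx": -0.4, "ty": -0.5, "tz": 0.8, "ax": 0, "ay": 0, "az": 0, "jaw": 255},
    {"tx": -0.4, "ty": -0.5, "tz": 0.8, "ax": 0, "ay": 0, "az": 0, "jaw": 255},
    {"tx": -0.4, "ty": -0.5, "tz": 0.8, "ax": 0, "ay": 0, "az": 0, "jaw": 255},
    {"tx": -0.4, "ty": -0.5, "tz": 0.8, "ax": 0, "ay": 0, "az": 0, "jaw": 255},
    {"tx": -0.4, "ty": -0.5, "tz": 0.8, "ax": 0, "ay": 0, "az": 0, "jaw": 255},
    {"tx": -0.4, "ty": -0.5, "tz": 0.8, "ax": 0, "ay": 0, "az": 0, "jaw": 255},
  ],
)

```text
time: 13.6
position: [550.8, -191.1, 12.7]
ee_rot: [[0.001, 1.0, 0.0], [1.0, -0.001, -0.0], [-0.0, 0.0, -1.0]]
ft_force: [0.0, 0.3, 0.7]
width: 61.0
```

```bash
python3 plan.py 551,-191.2,130,0 394.7,314.2,130,30
```

```text
t 13.6 p [ 550.76 -191.11   12.72] jaw az -0.1 tilt 0.0 w 61.0 F [0.  0.3 0.7] q [ 0.53  0.85 -0.39  1.84  0.57  0.56 -0.23]
(551.0, -191.2, 130.0, 0.0) -> t [  -0.1    0.2 -117.3] a [ 0.   0.  -0.1]
(394.7, 314.2, 130.0, 30.0) -> t [ 505.1 -156.6 -117.3] a [  0.    0.  -30.1]
```

Request:
drive_tool(
  increments=[
    {"tx": 0, "ty": 0, "tz": -40, "ax": 0, "ay": 0, "az": 0, "jaw": 255},
    {"tx": 0, "ty": 0, "tz": -85, "ax": 0, "ay": 0, "az": 0, "jaw": 255},
    {"tx": 0, "ty": 0, "tz": -117.5, "ax": 0, "ay": 0, "az": 0, "jaw": 255},
    {"tx": 40, "ty": -12, "tz": -117.5, "ax": 0, "ay": 0, "az": -3, "jaw": 255},
    {"tx": 84, "ty": -26, "tz": -117.5, "ax": 0, "ay": 0, "az": -6, "jaw": 255},
    {"tx": 128, "ty": -40, "tz": -117.5, "ax": 0, "ay": 0, "az": -9, "jaw": 255},
    {"tx": 172, "ty": -53, "tz": -117.5, "ax": 0, "ay": 0, "az": -12, "jaw": 255},
    {"tx": 216, "ty": -67, "tz": -117.5, "ax": 0, "ay": 0, "az": -15, "jaw": 255},
    {"tx": 260, "ty": -81, "tz": -117.5, "ax": 0, "ay": 0, "az": -18, "jaw": 255},
    {"tx": 304, "ty": -94, "tz": -117.5, "ax": 0, "ay": 0, "az": -21, "jaw": 255},
    {"tx": 348, "ty": -108, "tz": -117.5, "ax": 0, "ay": 0, "az": -24, "jaw": 255},
    {"tx": 392, "ty": -122, "tz": -117.5, "ax": 0, "ay": 0, "az": -27, "jaw": 255},
    {"tx": 436, "ty": -135, "tz": -117.5, "ax": 0, "ay": 0, "az": -30, "jaw": 255},
    {"tx": 476, "ty": -147, "tz": -117.5, "ax": 0, "ay": 0, "az": -30, "jaw": 255},
    {"tx": 505, "ty": -156.5, "tz": -117.5, "ax": 0, "ay": 0, "az": -30, "jaw": 255},
    {"tx": 505, "ty": -156.5, "tz": -117.5, "ax": 0, "ay": 0, "az": -30, "jaw": 255},
    {"tx": 505, "ty": -156.5, "tz": -117.5, "ax": 0, "ay": 0, "az": -30, "jaw": 255},
    {"tx": 505, "ty": -156.5, "tz": -117.5, "ax": 0, "ay": 0, "az": -30, "jaw": 255},
    {"tx": 505, "ty": -156.5, "tz": -117.5, "ax": 0, "ay": 0, "az": -30, "jaw": 255},
    {"tx": 505, "ty": -156.5, "tz": -117.5, "ax": 0, "ay": 0, "az": -30, "jaw": 255},
  ],
)

```text
time: 15.6
position: [395.4, 312.8, 130.1]
ee_rot: [[-0.497, 0.868, 0.0], [0.868, 0.497, -0.001], [-0.001, -0.0, -1.0]]
ft_force: [0.4, 0.0, -0.3]
width: 61.2
```

```bash
python3 plan.py 394.7,314.2,55,30 394.7,314.2,33,30
```

```text
t 15.6 p [395.43 312.82 130.13] jaw az 29.8 tilt 0.04 w 61.2 F [ 0.4  0.  -0.3] q [-0.33  0.61 -0.59  1.99  0.53  0.69 -0.73]
(394.7, 314.2, 55.0, 30.0) -> t [ 1.6  0.1 75.1] a [-0.   0.  -0.2]
(394.7, 314.2, 33.0, 30.0) -> t [ 1.6  0.1 97.1] a [-0.   0.  -0.2]
```

Request:
drive_tool(
  increments=[
    {"tx": 0.8, "ty": 0, "tz": 30, "ax": 0, "ay": 0, "az": 0, "jaw": 255},
    {"tx": 0.8, "ty": 0, "tz": 50, "ax": 0, "ay": 0, "az": 0, "jaw": 255},
    {"tx": 0.8, "ty": 0, "tz": 60, "ax": 0, "ay": 0, "az": 0, "jaw": 255},
    {"tx": 0.8, "ty": 0, "tz": 70, "ax": 0, "ay": 0, "az": 0, "jaw": 255},
    {"tx": 0.8, "ty": 0, "tz": 70, "ax": 0, "ay": 0, "az": 0, "jaw": 255},
    {"tx": 0.8, "ty": 0, "tz": 70, "ax": 0, "ay": 0, "az": 0, "jaw": 255},
  ],
)

```text
time: 16.2
position: [394.7, 315.0, 60.6]
ee_rot: [[-0.499, 0.867, 0.0], [0.867, 0.499, 0.0], [0.0, 0.001, -1.0]]
ft_force: [0.3, -0.4, -0.9]
width: 61.5
```

```bash
python3 plan.py 394.7,314.2,33,30
```

```text
t 16.2 p [394.67 315.02  60.55] jaw az 29.9 tilt 0.04 w 61.5 F [ 0.3 -0.4 -0.9] q [-0.41  0.72 -0.49  2.04  0.64  0.54 -0.83]
(394.7, 314.2, 33.0, 30.0) -> t [-0.7 -0.4 27.6] a [ 0.  -0.  -0.1]
```

Request:
drive_tool(
  increments=[
    {"tx": -0.5, "ty": 0, "tz": 12, "ax": 0, "ay": 0, "az": 0, "jaw": 255},
    {"tx": -0.5, "ty": 0, "tz": 22, "ax": 0, "ay": 0, "az": 0, "jaw": 255},
    {"tx": -0.5, "ty": 0, "tz": 28, "ax": 0, "ay": 0, "az": 0, "jaw": 255},
    {"tx": -0.5, "ty": 0, "tz": 28, "ax": 0, "ay": 0, "az": 0, "jaw": 255},
    {"tx": -0.5, "ty": 0, "tz": 28, "ax": 0, "ay": 0, "az": 0, "jaw": 255},
    {"tx": -0.5, "ty": 0, "tz": 28, "ax": 0, "ay": 0, "az": 0, "jaw": 255},
  ],
)

```text
time: 16.8
position: [394.7, 314.5, 32.3]
ee_rot: [[-0.499, 0.867, 0.0], [0.867, 0.499, 0.0], [0.0, 0.0, -1.0]]
ft_force: [-0.7, 0.4, -0.6]
width: 61.3
```

```bash
python3 plan.py 394.7,314.2,31.5,30
```

```text
t 16.8 p [394.67 314.46  32.31] jaw az 29.9 tilt 0.01 w 61.3 F [-0.7  0.4 -0.6] q [-0.44  0.76 -0.44  2.05  0.69  0.47 -0.87]
(394.7, 314.2, 31.5, 30.0) -> t [-0.2 -0.1  0.8] a [ 0.  -0.  -0.1]
```

Next: release, rise, and go to the sleeve at (497,-92).

Request:
drive_tool(
  increments=[
    {"tx": 0, "ty": 0, "tz": 0.8, "ax": 0, "ay": 0, "az": 0, "jaw": 255},
    {"tx": 0, "ty": 0, "tz": 0.8, "ax": 0, "ay": 0, "az": 0, "jaw": 255},
    {"tx": 0, "ty": 0, "tz": 0.8, "ax": 0, "ay": 0, "az": 0, "jaw": 0},
    {"tx": 0, "ty": 0, "tz": 0.8, "ax": 0, "ay": 0, "az": 0, "jaw": 0},
    {"tx": 0, "ty": 0, "tz": 0.8, "ax": 0, "ay": 0, "az": 0, "jaw": 0},
    {"tx": 0, "ty": 0, "tz": 0.8, "ax": 0, "ay": 0, "az": 0, "jaw": 0},
    {"tx": 0, "ty": 0, "tz": 0.8, "ax": 0, "ay": 0, "az": 0, "jaw": 0},
    {"tx": 0, "ty": 0, "tz": -40, "ax": 0, "ay": 0, "az": 0, "jaw": 0},
    {"tx": 0, "ty": 0, "tz": -80, "ax": 0, "ay": 0, "az": 0, "jaw": 0},
    {"tx": 0, "ty": 0, "tz": -120, "ax": 0, "ay": 0, "az": 0, "jaw": 0},
    {"tx": 0, "ty": 0, "tz": -140, "ax": 0, "ay": 0, "az": 0, "jaw": 0},
    {"tx": 0, "ty": 0, "tz": -140, "ax": 0, "ay": 0, "az": 0, "jaw": 0},
    {"tx": 0, "ty": 0, "tz": -140, "ax": 0, "ay": 0, "az": 0, "jaw": 0},
    {"tx": 0, "ty": 0, "tz": -140, "ax": 0, "ay": 0, "az": 0, "jaw": 0},
  ],
)

```text
time: 18.2
position: [394.1, 313.5, 171.1]
ee_rot: [[-0.499, 0.867, -0.002], [0.867, 0.499, -0.002], [-0.001, -0.002, -1.0]]
ft_force: [0.7, -0.8, -0.2]
width: 94.1
```

```bash
python3 plan.py 497,-92,70,0
```

```text
t 18.2 p [394.12 313.52 171.06] jaw az 29.9 tilt 0.13 w 94.1 F [ 0.7 -0.8 -0.2] q [-0.29  0.56 -0.65  1.96  0.47  0.79 -0.68]
(497.0, -92.0, 70.0, 0.0) -> t [-402.7 -113.   101.5] a [-0.1  0.1 29.9]
```

Request:
drive_tool(
  increments=[
    {"tx": -403, "ty": -113, "tz": 0, "ax": 0, "ay": 0, "az": 30, "jaw": 80},
    {"tx": -403, "ty": -113, "tz": 0, "ax": 0, "ay": 0, "az": 30, "jaw": 80},
    {"tx": -403, "ty": -113, "tz": 0, "ax": 0, "ay": 0, "az": 30, "jaw": 80},
    {"tx": -403, "ty": -113, "tz": 0, "ax": 0, "ay": 0, "az": 30, "jaw": 80},
    {"tx": -403, "ty": -113, "tz": 0, "ax": 0, "ay": 0, "az": 30, "jaw": 80},
    {"tx": -403, "ty": -113, "tz": 0, "ax": 0, "ay": 0, "az": 30, "jaw": 80},
    {"tx": -403, "ty": -113, "tz": 0, "ax": 0, "ay": 0, "az": 30, "jaw": 80},
    {"tx": -403, "ty": -113, "tz": 0, "ax": 0, "ay": 0, "az": 30, "jaw": 80},
    {"tx": -403, "ty": -113, "tz": 0, "ax": 0, "ay": 0, "az": 30, "jaw": 80},
    {"tx": -403, "ty": -113, "tz": 0, "ax": 0, "ay": 0, "az": 30, "jaw": 80},
    {"tx": -403, "ty": -113, "tz": 50, "ax": 0, "ay": 0, "az": 30, "jaw": 80},
    {"tx": -403, "ty": -113, "tz": 100, "ax": 0, "ay": 0, "az": 30, "jaw": 80},
    {"tx": -403, "ty": -113, "tz": 100, "ax": 0, "ay": 0, "az": 30, "jaw": 80},
    {"tx": -403, "ty": -113, "tz": 100, "ax": 0, "ay": 0, "az": 30, "jaw": 80},
    {"tx": -403, "ty": -113, "tz": 100, "ax": 0, "ay": 0, "az": 30, "jaw": 80},
    {"tx": -403, "ty": -113, "tz": 100, "ax": 0, "ay": 0, "az": 30, "jaw": 80},
    {"tx": -403, "ty": -113, "tz": 100, "ax": 0, "ay": 0, "az": 30, "jaw": 80},
    {"tx": -403, "ty": -113, "tz": 100, "ax": 0, "ay": 0, "az": 30, "jaw": 80},
    {"tx": -403, "ty": -113, "tz": 100, "ax": 0, "ay": 0, "az": 30, "jaw": 80},
    {"tx": -403, "ty": -113, "tz": 100, "ax": 0, "ay": 0, "az": 30, "jaw": 80},
  ],
)

```text
time: 20.2
position: [498.0, -91.5, 72.5]
ee_rot: [[0.001, 1.0, 0.0], [1.0, -0.001, -0.0], [-0.0, 0.0, -1.0]]
ft_force: [-0.1, -0.3, 0.2]
width: 64.5
```

```bash
python3 plan.py 497,-92,13.5,0
python3 - <<'E'
from rig import arm
import cv2
p,d=arm.camera('top');cv2.imwrite('pics/t4.png',p)
cv2.imwrite('pics/t4c.png',cv2.resize(p[190:250,165:265],None,fx=7,fy=7,interpolation=2))
E
```

```text
t 20.2 p [497.96 -91.48  72.47] jaw az -0.1 tilt 0.03 w 64.5 F [-0.1 -0.3  0.2] q [ 0.4   0.68 -0.41  2.03  0.52  0.53 -0.38]
(497.0, -92.0, 13.5, 0.0) -> t [-0.5 -1.  59. ] a [ 0.   0.  -0.1]
```

View pics/t4c.png

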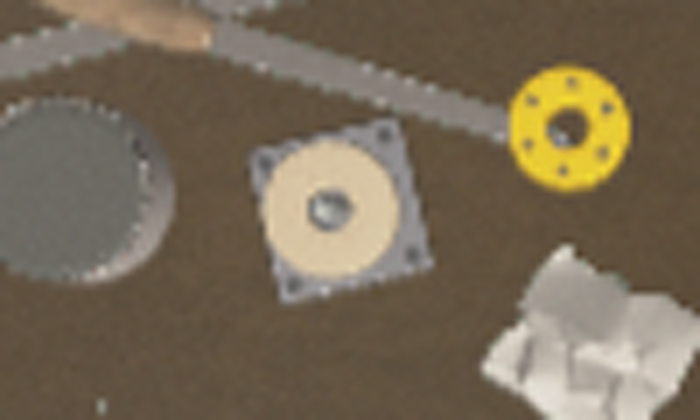

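The big wheel is on, flat and centred on the spindle at crop (330,210). Sleeve next.

Request:
drive_tool(
  increments=[
    {"tx": -0.5, "ty": -0.7, "tz": 25, "ax": 0, "ay": 0, "az": 0, "jaw": 80},
    {"tx": -0.5, "ty": -0.7, "tz": 45, "ax": 0, "ay": 0, "az": 0, "jaw": 80},
    {"tx": -0.5, "ty": -0.7, "tz": 58.5, "ax": 0, "ay": 0, "az": 0, "jaw": 80},
    {"tx": -0.5, "ty": -0.7, "tz": 58.5, "ax": 0, "ay": 0, "az": 0, "jaw": 80},
    {"tx": -0.5, "ty": -0.7, "tz": 58.5, "ax": 0, "ay": 0, "az": 0, "jaw": 80},
    {"tx": -0.5, "ty": -0.7, "tz": 58.5, "ax": 0, "ay": 0, "az": 0, "jaw": 80},
    {"tx": -0.5, "ty": -0.7, "tz": 58.5, "ax": 0, "ay": 0, "az": 0, "jaw": 80},
  ],
)

```text
time: 20.95
position: [497.4, -91.8, 14.1]
ee_rot: [[0.001, 1.0, 0.001], [1.0, -0.001, -0.0], [-0.0, 0.001, -1.0]]
ft_force: [-0.3, 0.2, 0.9]
width: 64.6
```

```bash
python3 plan.py 497,-92,13.5,0
```

```text
t 20.95 p [497.41 -91.85  14.13] jaw az -0.1 tilt 0.04 w 64.6 F [-0.3  0.2  0.9] q [ 0.33  0.78 -0.31  2.06  0.59  0.39 -0.45]
(497.0, -92.0, 13.5, 0.0) -> t [-0.2 -0.4  0.6] a [ 0.   0.  -0.1]
```

Request:
drive_tool(
  increments=[
    {"tx": 0, "ty": 0, "tz": 0.5, "ax": 0, "ay": 0, "az": 0, "jaw": 255},
    {"tx": 0, "ty": 0, "tz": 0.5, "ax": 0, "ay": 0, "az": 0, "jaw": 255},
    {"tx": 0, "ty": 0, "tz": 0.5, "ax": 0, "ay": 0, "az": 0, "jaw": 255},
    {"tx": 0, "ty": 0, "tz": 0.5, "ax": 0, "ay": 0, "az": 0, "jaw": 255},
    {"tx": 0, "ty": 0, "tz": 0.5, "ax": 0, "ay": 0, "az": 0, "jaw": 255},
    {"tx": 0, "ty": 0, "tz": 0.5, "ax": 0, "ay": 0, "az": 0, "jaw": 255},
    {"tx": 0, "ty": 0, "tz": 0.5, "ax": 0, "ay": 0, "az": 0, "jaw": 255},
    {"tx": 0, "ty": 0, "tz": 0.5, "ax": 0, "ay": 0, "az": 0, "jaw": 255},
  ],
)

```text
time: 21.75
position: [497.1, -91.8, 13.2]
ee_rot: [[0.001, 1.0, 0.0], [1.0, -0.001, -0.0], [-0.0, 0.0, -1.0]]
ft_force: [-0.2, 0.4, 0.5]
width: 26.9
```

```bash
python3 plan.py 394.7,314.4,130,30
```

```text
t 21.75 p [497.14 -91.82  13.2 ] jaw az -0.1 tilt 0.0 w 26.9 F [-0.2  0.4  0.5] q [ 0.33  0.78 -0.31  2.06  0.59  0.39 -0.45]
(394.7, 314.4, 130.0, 30.0) -> t [ 406.1 -102.9 -116.8] a [  0.    0.  -30.1]
```

Request:
drive_tool(
  increments=[
    {"tx": 0, "ty": 0, "tz": -40, "ax": 0, "ay": 0, "az": 0, "jaw": 255},
    {"tx": 0, "ty": 0, "tz": -85, "ax": 0, "ay": 0, "az": 0, "jaw": 255},
    {"tx": 0, "ty": 0, "tz": -117, "ax": 0, "ay": 0, "az": 0, "jaw": 255},
    {"tx": 43, "ty": -11, "tz": -117, "ax": 0, "ay": 0, "az": -3, "jaw": 255},
    {"tx": 86, "ty": -22, "tz": -117, "ax": 0, "ay": 0, "az": -6, "jaw": 255},
    {"tx": 130, "ty": -33, "tz": -117, "ax": 0, "ay": 0, "az": -10, "jaw": 255},
    {"tx": 174, "ty": -44, "tz": -117, "ax": 0, "ay": 0, "az": -13, "jaw": 255},
    {"tx": 218, "ty": -55, "tz": -117, "ax": 0, "ay": 0, "az": -16, "jaw": 255},
    {"tx": 262, "ty": -66, "tz": -117, "ax": 0, "ay": 0, "az": -20, "jaw": 255},
    {"tx": 306, "ty": -77, "tz": -117, "ax": 0, "ay": 0, "az": -24, "jaw": 255},
    {"tx": 350, "ty": -88, "tz": -117, "ax": 0, "ay": 0, "az": -27, "jaw": 255},
    {"tx": 385, "ty": -98, "tz": -117, "ax": 0, "ay": 0, "az": -30, "jaw": 255},
    {"tx": 406, "ty": -103, "tz": -117, "ax": 0, "ay": 0, "az": -30, "jaw": 255},
    {"tx": 406, "ty": -103, "tz": -117, "ax": 0, "ay": 0, "az": -30, "jaw": 255},
    {"tx": 406, "ty": -103, "tz": -117, "ax": 0, "ay": 0, "az": -30, "jaw": 255},
    {"tx": 406, "ty": -103, "tz": -117, "ax": 0, "ay": 0, "az": -30, "jaw": 255},
    {"tx": 406, "ty": -103, "tz": -117, "ax": 0, "ay": 0, "az": -30, "jaw": 255},
    {"tx": 406, "ty": -103, "tz": -117, "ax": 0, "ay": 0, "az": -30, "jaw": 255},
    {"tx": 406, "ty": -103, "tz": -117, "ax": 0, "ay": 0, "az": -30, "jaw": 255},
    {"tx": 406, "ty": -103, "tz": -117, "ax": 0, "ay": 0, "az": -30, "jaw": 255},
  ],
)

```text
time: 23.75
position: [394.8, 314.0, 130.2]
ee_rot: [[-0.498, 0.867, 0.0], [0.867, 0.498, -0.0], [-0.0, 0.0, -1.0]]
ft_force: [0.4, -0.2, -1.0]
width: 27.0
```

```bash
python3 plan.py 394.7,314.4,66,30
```

```text
t 23.75 p [394.82 313.95 130.21] jaw az 29.9 tilt 0.01 w 27.0 F [ 0.4 -0.2 -1. ] q [-0.33  0.61 -0.59  1.99  0.52  0.69 -0.73]
(394.7, 314.4, 66.0, 30.0) -> t [ 0.5  0.1 64.2] a [ 0.   0.  -0.1]
```

Request:
drive_tool(
  increments=[
    {"tx": 0.3, "ty": 0, "tz": 30, "ax": 0, "ay": 0, "az": 0, "jaw": 255},
    {"tx": 0.3, "ty": 0, "tz": 50, "ax": 0, "ay": 0, "az": 0, "jaw": 255},
    {"tx": 0.3, "ty": 0, "tz": 58, "ax": 0, "ay": 0, "az": 0, "jaw": 255},
    {"tx": 0.3, "ty": 0, "tz": 66, "ax": 0, "ay": 0, "az": 0, "jaw": 255},
    {"tx": 0.3, "ty": 0, "tz": 66, "ax": 0, "ay": 0, "az": 0, "jaw": 255},
    {"tx": 0.3, "ty": 0, "tz": 66, "ax": 0, "ay": 0, "az": 0, "jaw": 255},
  ],
)

```text
time: 24.35
position: [394.7, 315.0, 64.7]
ee_rot: [[-0.499, 0.867, 0.001], [0.867, 0.499, 0.001], [0.0, 0.001, -1.0]]
ft_force: [0.7, 0.7, 0.0]
width: 27.1
```

```bash
python3 plan.py 394.7,314.4,44,30
```

```text
t 24.35 p [394.71 314.98  64.67] jaw az 29.9 tilt 0.05 w 27.1 F [0.7 0.7 0. ] q [-0.4   0.71 -0.49  2.04  0.63  0.54 -0.82]
(394.7, 314.4, 44.0, 30.0) -> t [-0.5 -0.3 20.7] a [ 0.1 -0.  -0.1]
```

Request:
drive_tool(
  increments=[
    {"tx": -0.3, "ty": 0, "tz": 10, "ax": 0, "ay": 0, "az": 0, "jaw": 255},
    {"tx": -0.3, "ty": 0, "tz": 17, "ax": 0, "ay": 0, "az": 0, "jaw": 255},
    {"tx": -0.3, "ty": 0, "tz": 20, "ax": 0, "ay": 0, "az": 0, "jaw": 255},
    {"tx": -0.3, "ty": 0, "tz": 20, "ax": 0, "ay": 0, "az": 0, "jaw": 255},
    {"tx": -0.3, "ty": 0, "tz": 20, "ax": 0, "ay": 0, "az": 0, "jaw": 255},
    {"tx": -0.3, "ty": 0, "tz": 20, "ax": 0, "ay": 0, "az": 0, "jaw": 255},
  ],
)

```text
time: 24.95
position: [394.7, 314.4, 44.3]
ee_rot: [[-0.499, 0.867, 0.0], [0.867, 0.499, 0.0], [0.0, 0.0, -1.0]]
ft_force: [0.2, 0.3, -0.4]
width: 26.6
```

```bash
python3 plan.py 394.7,314.4,43.8,30
```

```text
t 24.95 p [394.66 314.44  44.3 ] jaw az 29.9 tilt 0.01 w 26.6 F [ 0.2  0.3 -0.4] q [-0.43  0.74 -0.45  2.05  0.66  0.5  -0.85]
(394.7, 314.4, 43.8, 30.0) -> t [-0.1  0.   0.5] a [ 0.  -0.  -0.1]
```

Request:
drive_tool(
  increments=[
    {"tx": 0, "ty": 0, "tz": 0.5, "ax": 0, "ay": 0, "az": 0, "jaw": 255},
    {"tx": 0, "ty": 0, "tz": 0.5, "ax": 0, "ay": 0, "az": 0, "jaw": 255},
    {"tx": 0, "ty": 0, "tz": 0.5, "ax": 0, "ay": 0, "az": 0, "jaw": 80},
    {"tx": 0, "ty": 0, "tz": 0.5, "ax": 0, "ay": 0, "az": 0, "jaw": 80},
    {"tx": 0, "ty": 0, "tz": 0.5, "ax": 0, "ay": 0, "az": 0, "jaw": 80},
    {"tx": 0, "ty": 0, "tz": 0.5, "ax": 0, "ay": 0, "az": 0, "jaw": 80},
    {"tx": 0, "ty": 0, "tz": 0.5, "ax": 0, "ay": 0, "az": 0, "jaw": 80},
    {"tx": 0, "ty": 0, "tz": 0.5, "ax": 0, "ay": 0, "az": 0, "jaw": 80},
    {"tx": 0, "ty": 0, "tz": -40, "ax": 0, "ay": 0, "az": 0, "jaw": 80},
    {"tx": 0, "ty": 0, "tz": -80, "ax": 0, "ay": 0, "az": 0, "jaw": 80},
    {"tx": 0, "ty": 0, "tz": -120, "ax": 0, "ay": 0, "az": 0, "jaw": 80},
    {"tx": 0, "ty": 0, "tz": -130, "ax": 0, "ay": 0, "az": 0, "jaw": 80},
    {"tx": 0, "ty": 0, "tz": -130, "ax": 0, "ay": 0, "az": 0, "jaw": 80},
    {"tx": 0, "ty": 0, "tz": -130, "ax": 0, "ay": 0, "az": 0, "jaw": 80},
    {"tx": 0, "ty": 0, "tz": -130, "ax": 0, "ay": 0, "az": 0, "jaw": 80},
  ],
)

```text
time: 26.45
position: [393.9, 313.4, 172.6]
ee_rot: [[-0.499, 0.867, -0.002], [0.867, 0.499, -0.002], [-0.001, -0.003, -1.0]]
ft_force: [0.5, 0.2, -0.2]
width: 65.1
```

```bash
python3 plan.py 611.2,-81.4,70,0
```

```text
t 26.45 p [393.87 313.36 172.62] jaw az 29.9 tilt 0.18 w 65.1 F [ 0.5  0.2 -0.2] q [-0.29  0.55 -0.65  1.95  0.46  0.79 -0.67]
(611.2, -81.4, 70.0, 0.0) -> t [-450.5   -8.4  102.9] a [-0.2  0.1 29.9]
```

Request:
drive_tool(
  increments=[
    {"tx": -451, "ty": -8.5, "tz": 0, "ax": 0, "ay": 0, "az": 30, "jaw": 60},
    {"tx": -451, "ty": -8.5, "tz": 0, "ax": 0, "ay": 0, "az": 30, "jaw": 60},
    {"tx": -451, "ty": -8.5, "tz": 0, "ax": 0, "ay": 0, "az": 30, "jaw": 60},
    {"tx": -451, "ty": -8.5, "tz": 0, "ax": 0, "ay": 0, "az": 30, "jaw": 60},
    {"tx": -451, "ty": -8.5, "tz": 0, "ax": 0, "ay": 0, "az": 30, "jaw": 60},
    {"tx": -451, "ty": -8.5, "tz": 0, "ax": 0, "ay": 0, "az": 30, "jaw": 60},
    {"tx": -451, "ty": -8.5, "tz": 0, "ax": 0, "ay": 0, "az": 30, "jaw": 60},
    {"tx": -451, "ty": -8.5, "tz": 0, "ax": 0, "ay": 0, "az": 30, "jaw": 60},
    {"tx": -451, "ty": -8.5, "tz": 0, "ax": 0, "ay": 0, "az": 30, "jaw": 60},
    {"tx": -451, "ty": -8.5, "tz": 0, "ax": 0, "ay": 0, "az": 30, "jaw": 60},
    {"tx": -451, "ty": -8.5, "tz": 0, "ax": 0, "ay": 0, "az": 30, "jaw": 60},
    {"tx": -451, "ty": -8.5, "tz": 50, "ax": 0, "ay": 0, "az": 30, "jaw": 60},
    {"tx": -451, "ty": -8.5, "tz": 100, "ax": 0, "ay": 0, "az": 30, "jaw": 60},
    {"tx": -451, "ty": -8.5, "tz": 100, "ax": 0, "ay": 0, "az": 30, "jaw": 60},
    {"tx": -451, "ty": -8.5, "tz": 100, "ax": 0, "ay": 0, "az": 30, "jaw": 60},
    {"tx": -451, "ty": -8.5, "tz": 100, "ax": 0, "ay": 0, "az": 30, "jaw": 60},
    {"tx": -451, "ty": -8.5, "tz": 100, "ax": 0, "ay": 0, "az": 30, "jaw": 60},
    {"tx": -451, "ty": -8.5, "tz": 100, "ax": 0, "ay": 0, "az": 30, "jaw": 60},
    {"tx": -451, "ty": -8.5, "tz": 100, "ax": 0, "ay": 0, "az": 30, "jaw": 60},
    {"tx": -451, "ty": -8.5, "tz": 100, "ax": 0, "ay": 0, "az": 30, "jaw": 60},
  ],
)

```text
time: 28.45
position: [612.6, -81.0, 74.9]
ee_rot: [[0.001, 1.0, 0.001], [1.0, -0.001, -0.0], [-0.0, 0.001, -1.0]]
ft_force: [0.5, -0.2, -0.2]
width: 72.0
```

```bash
python3 plan.py 611.2,-81.4,13.2,0
python3 - <<'E'
from rig import arm
import cv2
p,d=arm.camera('top');cv2.imwrite('pics/t5.png',p)
cv2.imwrite('pics/t5c.png',cv2.resize(p[190:250,165:265],None,fx=7,fy=7,interpolation=2))
E
```

```text
t 28.45 p [612.61 -80.95  74.89] jaw az -0.1 tilt 0.06 w 72.0 F [ 0.5 -0.2 -0.2] q [ 0.35  0.79 -0.44  1.72  0.47  0.73 -0.33]
(611.2, -81.4, 13.2, 0.0) -> t [-0.4 -1.5 61.7] a [ 0.1  0.  -0.1]
```

View pics/t5c.png

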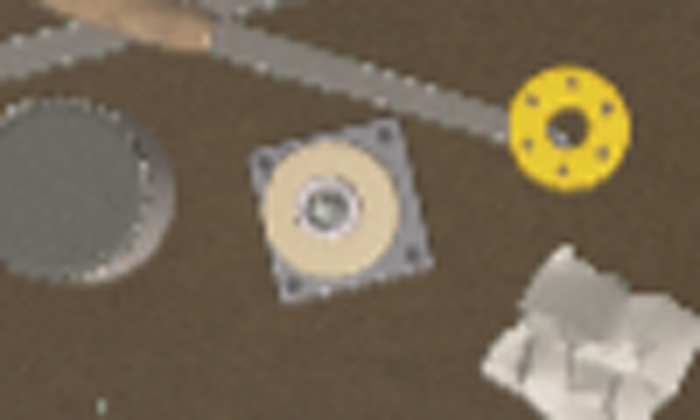

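The sleeve is seated round the spindle at crop (330,208). Next I'll grasp the small wheel.

Request:
drive_tool(
  increments=[
    {"tx": -0.4, "ty": -1, "tz": 30, "ax": 0, "ay": 0, "az": 0, "jaw": 60},
    {"tx": -0.4, "ty": -1, "tz": 50, "ax": 0, "ay": 0, "az": 0, "jaw": 60},
    {"tx": -0.4, "ty": -1, "tz": 61, "ax": 0, "ay": 0, "az": 0, "jaw": 60},
    {"tx": -0.4, "ty": -1, "tz": 61, "ax": 0, "ay": 0, "az": 0, "jaw": 60},
    {"tx": -0.4, "ty": -1, "tz": 61, "ax": 0, "ay": 0, "az": 0, "jaw": 60},
    {"tx": -0.4, "ty": -1, "tz": 61, "ax": 0, "ay": 0, "az": 0, "jaw": 60},
    {"tx": -0.4, "ty": -1, "tz": 61, "ax": 0, "ay": 0, "az": 0, "jaw": 60},
  ],
)

```text
time: 29.2
position: [611.7, -81.2, 13.6]
ee_rot: [[0.001, 1.0, 0.001], [1.0, -0.001, -0.0], [-0.0, 0.001, -1.0]]
ft_force: [0.2, -0.4, 0.3]
width: 72.0
```

```bash
python3 plan.py 611.2,-81.4,13.2,0
```

```text
t 29.2 p [611.67 -81.15  13.63] jaw az -0.1 tilt 0.05 w 72.0 F [ 0.2 -0.4  0.3] q [ 0.32  0.88 -0.39  1.75  0.52  0.62 -0.37]
(611.2, -81.4, 13.2, 0.0) -> t [-0.2 -0.5  0.4] a [ 0.   0.  -0.1]
```

Request:
drive_tool(
  increments=[
    {"tx": 0, "ty": 0, "tz": 0.2, "ax": 0, "ay": 0, "az": 0, "jaw": 255},
    {"tx": 0, "ty": 0, "tz": 0.2, "ax": 0, "ay": 0, "az": 0, "jaw": 255},
    {"tx": 0, "ty": 0, "tz": 0.2, "ax": 0, "ay": 0, "az": 0, "jaw": 255},
    {"tx": 0, "ty": 0, "tz": 0.2, "ax": 0, "ay": 0, "az": 0, "jaw": 255},
    {"tx": 0, "ty": 0, "tz": 0.2, "ax": 0, "ay": 0, "az": 0, "jaw": 255},
    {"tx": 0, "ty": 0, "tz": 0.2, "ax": 0, "ay": 0, "az": 0, "jaw": 255},
    {"tx": 0, "ty": 0, "tz": 0.2, "ax": 0, "ay": 0, "az": 0, "jaw": 255},
    {"tx": 0, "ty": 0, "tz": 0.2, "ax": 0, "ay": 0, "az": 0, "jaw": 255},
  ],
)

```text
time: 30.0
position: [611.3, -81.2, 13.0]
ee_rot: [[0.001, 1.0, 0.0], [1.0, -0.001, -0.0], [-0.0, 0.0, -1.0]]
ft_force: [-0.1, -0.2, 1.1]
width: 41.2
```

```bash
python3 plan.py 394.7,314.6,135,30
```

```text
t 30.0 p [611.33 -81.16  13.04] jaw az -0.1 tilt 0.01 w 41.2 F [-0.1 -0.2  1.1] q [ 0.32  0.88 -0.39  1.75  0.52  0.62 -0.37]
(394.7, 314.6, 135.0, 30.0) -> t [ 395.5 -217.1 -122. ] a [  0.    0.  -30.1]
```

Request:
drive_tool(
  increments=[
    {"tx": 0, "ty": 0, "tz": -40, "ax": 0, "ay": 0, "az": 0, "jaw": 255},
    {"tx": 0, "ty": 0, "tz": -85, "ax": 0, "ay": 0, "az": 0, "jaw": 255},
    {"tx": 0, "ty": 0, "tz": -122, "ax": 0, "ay": 0, "az": 0, "jaw": 255},
    {"tx": 36, "ty": -20, "tz": -122, "ax": 0, "ay": 0, "az": -3, "jaw": 255},
    {"tx": 76, "ty": -42, "tz": -122, "ax": 0, "ay": 0, "az": -6, "jaw": 255},
    {"tx": 116, "ty": -64, "tz": -122, "ax": 0, "ay": 0, "az": -9, "jaw": 255},
    {"tx": 156, "ty": -86, "tz": -122, "ax": 0, "ay": 0, "az": -12, "jaw": 255},
    {"tx": 196, "ty": -108, "tz": -122, "ax": 0, "ay": 0, "az": -15, "jaw": 255},
    {"tx": 236, "ty": -130, "tz": -122, "ax": 0, "ay": 0, "az": -18, "jaw": 255},
    {"tx": 276, "ty": -152, "tz": -122, "ax": 0, "ay": 0, "az": -22, "jaw": 255},
    {"tx": 316, "ty": -174, "tz": -122, "ax": 0, "ay": 0, "az": -26, "jaw": 255},
    {"tx": 356, "ty": -196, "tz": -122, "ax": 0, "ay": 0, "az": -30, "jaw": 255},
    {"tx": 395.5, "ty": -217, "tz": -122, "ax": 0, "ay": 0, "az": -30, "jaw": 255},
    {"tx": 395.5, "ty": -217, "tz": -122, "ax": 0, "ay": 0, "az": -30, "jaw": 255},
    {"tx": 395.5, "ty": -217, "tz": -122, "ax": 0, "ay": 0, "az": -30, "jaw": 255},
    {"tx": 395.5, "ty": -217, "tz": -122, "ax": 0, "ay": 0, "az": -30, "jaw": 255},
    {"tx": 395.5, "ty": -217, "tz": -122, "ax": 0, "ay": 0, "az": -30, "jaw": 255},
    {"tx": 395.5, "ty": -217, "tz": -122, "ax": 0, "ay": 0, "az": -30, "jaw": 255},
    {"tx": 395.5, "ty": -217, "tz": -122, "ax": 0, "ay": 0, "az": -30, "jaw": 255},
    {"tx": 395.5, "ty": -217, "tz": -122, "ax": 0, "ay": 0, "az": -30, "jaw": 255},
  ],
)

```text
time: 32.0
position: [395.1, 314.1, 135.0]
ee_rot: [[-0.498, 0.867, 0.0], [0.867, 0.498, -0.0], [-0.0, 0.0, -1.0]]
ft_force: [0.1, -0.6, 0.8]
width: 41.2
```

```bash
python3 plan.py 394.7,314.5,75,30
```

```text
t 32.0 p [395.09 314.09 134.99] jaw az 29.9 tilt 0.01 w 41.2 F [ 0.1 -0.6  0.8] q [-0.33  0.6  -0.59  1.99  0.51  0.7  -0.72]
(394.7, 314.5, 75.0, 30.0) -> t [ 0.6 -0.1 60. ] a [ 0.   0.  -0.1]
```

Request:
drive_tool(
  increments=[
    {"tx": 0.3, "ty": 0, "tz": 30, "ax": 0, "ay": 0, "az": 0, "jaw": 255},
    {"tx": 0.3, "ty": 0, "tz": 50, "ax": 0, "ay": 0, "az": 0, "jaw": 255},
    {"tx": 0.3, "ty": 0, "tz": 60, "ax": 0, "ay": 0, "az": 0, "jaw": 255},
    {"tx": 0.3, "ty": 0, "tz": 68, "ax": 0, "ay": 0, "az": 0, "jaw": 255},
    {"tx": 0.3, "ty": 0, "tz": 68, "ax": 0, "ay": 0, "az": 0, "jaw": 255},
    {"tx": 0.3, "ty": 0, "tz": 68, "ax": 0, "ay": 0, "az": 0, "jaw": 255},
  ],
)

```text
time: 32.6
position: [394.8, 315.2, 67.4]
ee_rot: [[-0.499, 0.867, 0.001], [0.867, 0.499, 0.001], [0.0, 0.001, -1.0]]
ft_force: [-0.1, -0.7, -0.0]
width: 41.4
```

```bash
python3 plan.py 394.7,314.4,55.5,30
```

```text
t 32.6 p [394.84 315.21  67.43] jaw az 29.9 tilt 0.05 w 41.4 F [-0.1 -0.7 -0. ] q [-0.41  0.7  -0.49  2.04  0.62  0.55 -0.81]
(394.7, 314.4, 55.5, 30.0) -> t [-0.6 -0.5 11.9] a [ 0.  -0.  -0.1]
```

Request:
drive_tool(
  increments=[
    {"tx": -0.4, "ty": -0.2, "tz": 7, "ax": 0, "ay": 0, "az": 0, "jaw": 255},
    {"tx": -0.4, "ty": -0.2, "tz": 11.3, "ax": 0, "ay": 0, "az": 0, "jaw": 255},
    {"tx": -0.4, "ty": -0.2, "tz": 11.3, "ax": 0, "ay": 0, "az": 0, "jaw": 255},
    {"tx": -0.4, "ty": -0.2, "tz": 11.3, "ax": 0, "ay": 0, "az": 0, "jaw": 255},
    {"tx": -0.4, "ty": -0.2, "tz": 11.3, "ax": 0, "ay": 0, "az": 0, "jaw": 255},
  ],
)

```text
time: 33.1
position: [394.7, 314.5, 55.8]
ee_rot: [[-0.499, 0.867, 0.0], [0.867, 0.499, 0.0], [0.0, 0.0, -1.0]]
ft_force: [-0.3, 0.6, -1.1]
width: 41.0
```

```bash
python3 plan.py 394.7,314.4,55.5,30
```

```text
t 33.1 p [394.67 314.47  55.79] jaw az 29.9 tilt 0.01 w 41.0 F [-0.3  0.6 -1.1] q [-0.42  0.72 -0.47  2.04  0.64  0.52 -0.83]
(394.7, 314.4, 55.5, 30.0) -> t [-0.1 -0.   0.3] a [ 0.  -0.  -0.1]
```

Request:
drive_tool(
  increments=[
    {"tx": 0, "ty": 0, "tz": 0.3, "ax": 0, "ay": 0, "az": 0, "jaw": 255},
    {"tx": 0, "ty": 0, "tz": 0.3, "ax": 0, "ay": 0, "az": 0, "jaw": 255},
    {"tx": 0, "ty": 0, "tz": 0.3, "ax": 0, "ay": 0, "az": 0, "jaw": 60},
    {"tx": 0, "ty": 0, "tz": 0.3, "ax": 0, "ay": 0, "az": 0, "jaw": 60},
    {"tx": 0, "ty": 0, "tz": 0.3, "ax": 0, "ay": 0, "az": 0, "jaw": 60},
    {"tx": 0, "ty": 0, "tz": 0.3, "ax": 0, "ay": 0, "az": 0, "jaw": 60},
    {"tx": 0, "ty": 0, "tz": 0.3, "ax": 0, "ay": 0, "az": 0, "jaw": 60},
    {"tx": 0, "ty": 0, "tz": 0.3, "ax": 0, "ay": 0, "az": 0, "jaw": 60},
    {"tx": 0, "ty": 0, "tz": -40, "ax": 0, "ay": 0, "az": 0, "jaw": 60},
    {"tx": 0, "ty": 0, "tz": -80, "ax": 0, "ay": 0, "az": 0, "jaw": 60},
    {"tx": 0, "ty": 0, "tz": -120, "ax": 0, "ay": 0, "az": 0, "jaw": 60},
    {"tx": 0, "ty": 0, "tz": -120, "ax": 0, "ay": 0, "az": 0, "jaw": 60},
    {"tx": 0, "ty": 0, "tz": -120, "ax": 0, "ay": 0, "az": 0, "jaw": 60},
    {"tx": 0, "ty": 0, "tz": -120, "ax": 0, "ay": 0, "az": 0, "jaw": 60},
    {"tx": 0, "ty": 0, "tz": -120, "ax": 0, "ay": 0, "az": 0, "jaw": 60},
  ],
)

```text
time: 34.6
position: [394.0, 313.7, 174.4]
ee_rot: [[-0.499, 0.867, -0.002], [0.867, 0.499, -0.002], [-0.0, -0.003, -1.0]]
ft_force: [0.3, 0.5, -0.5]
width: 71.9
```

```bash
python3 plan.py 500,60,174,15 427.3,-167.8,174,0 427.3,-167.8,90,0
```

```text
t 34.6 p [393.96 313.69 174.43] jaw az 29.9 tilt 0.15 w 71.9 F [ 0.3  0.5 -0.5] q [-0.29  0.55 -0.64  1.95  0.45  0.79 -0.67]
(500.0, 60.0, 174.0, 15.0) -> t [-272.8  -34.7    0.6] a [-0.1  0.  14.9]
(427.3, -167.8, 174.0, 0.0) -> t [-433.9 -211.4    1.2] a [-0.1  0.1 29.9]
(427.3, -167.8, 90.0, 0.0) -> t [-433.8 -211.2   85.2] a [-0.1  0.1 29.9]
```

Request:
drive_tool(
  increments=[
    {"tx": -273, "ty": -35, "tz": 0, "ax": 0, "ay": 0, "az": 15, "jaw": 60},
    {"tx": -273, "ty": -35, "tz": 0, "ax": 0, "ay": 0, "az": 15, "jaw": 60},
    {"tx": -273, "ty": -35, "tz": 0, "ax": 0, "ay": 0, "az": 15, "jaw": 60},
    {"tx": -273, "ty": -35, "tz": 0, "ax": 0, "ay": 0, "az": 15, "jaw": 60},
    {"tx": -273, "ty": -35, "tz": 0, "ax": 0, "ay": 0, "az": 15, "jaw": 60},
    {"tx": -434, "ty": -211, "tz": 0, "ax": 0, "ay": 0, "az": 30, "jaw": 60},
    {"tx": -434, "ty": -211, "tz": 0, "ax": 0, "ay": 0, "az": 30, "jaw": 60},
    {"tx": -434, "ty": -211, "tz": 0, "ax": 0, "ay": 0, "az": 30, "jaw": 60},
    {"tx": -434, "ty": -211, "tz": 0, "ax": 0, "ay": 0, "az": 30, "jaw": 60},
    {"tx": -434, "ty": -211, "tz": 0, "ax": 0, "ay": 0, "az": 30, "jaw": 60},
    {"tx": -434, "ty": -211, "tz": 0, "ax": 0, "ay": 0, "az": 30, "jaw": 60},
    {"tx": -434, "ty": -211, "tz": 40, "ax": 0, "ay": 0, "az": 30, "jaw": 60},
    {"tx": -434, "ty": -211, "tz": 85, "ax": 0, "ay": 0, "az": 30, "jaw": 60},
    {"tx": -434, "ty": -211, "tz": 85, "ax": 0, "ay": 0, "az": 30, "jaw": 60},
    {"tx": -434, "ty": -211, "tz": 85, "ax": 0, "ay": 0, "az": 30, "jaw": 60},
    {"tx": -434, "ty": -211, "tz": 85, "ax": 0, "ay": 0, "az": 30, "jaw": 60},
    {"tx": -434, "ty": -211, "tz": 85, "ax": 0, "ay": 0, "az": 30, "jaw": 60},
    {"tx": -434, "ty": -211, "tz": 85, "ax": 0, "ay": 0, "az": 30, "jaw": 60},
    {"tx": -434, "ty": -211, "tz": 85, "ax": 0, "ay": 0, "az": 30, "jaw": 60},
  ],
)

```text
time: 36.5
position: [428.9, -167.3, 91.7]
ee_rot: [[0.001, 1.0, 0.002], [1.0, -0.001, -0.001], [-0.001, 0.002, -1.0]]
ft_force: [-0.3, 0.2, 0.5]
width: 71.8
```

```bash
python3 plan.py 427.3,-167.8,19.5,0
python3 - <<'E'
from rig import arm
import cv2,numpy as np
p,d=arm.camera('top');cv2.imwrite('pics/t6.png',p);np.save('t6.npy',d)
a=cv2.resize(p[190:250,165:265],None,fx=5,fy=5,interpolation=2)
p,d=arm.camera('scene');cv2.imwrite('pics/s6.png',p)
b=cv2.resize(p[210:310,300:440],None,fx=5,fy=5,interpolation=2)
cv2.imwrite('pics/t6c.png',a);cv2.imwrite('pics/s6c.png',b)
E
```

```text
t 36.5 p [ 428.91 -167.3    91.68] jaw az -0.1 tilt 0.12 w 71.8 F [-0.3  0.2  0.5] q [ 0.59  0.6  -0.41  2.14  0.5   0.49 -0.2 ]
(427.3, -167.8, 19.5, 0.0) -> t [-0.4 -1.7 72.2] a [ 0.1  0.1 -0.1]
```

View pics/t6c.png

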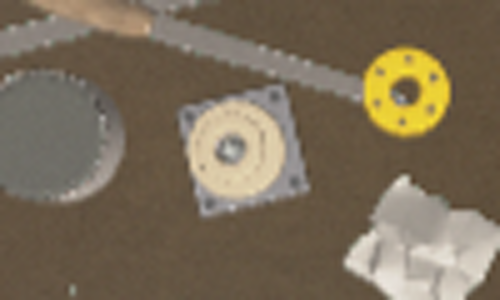

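View pics/s6c.png

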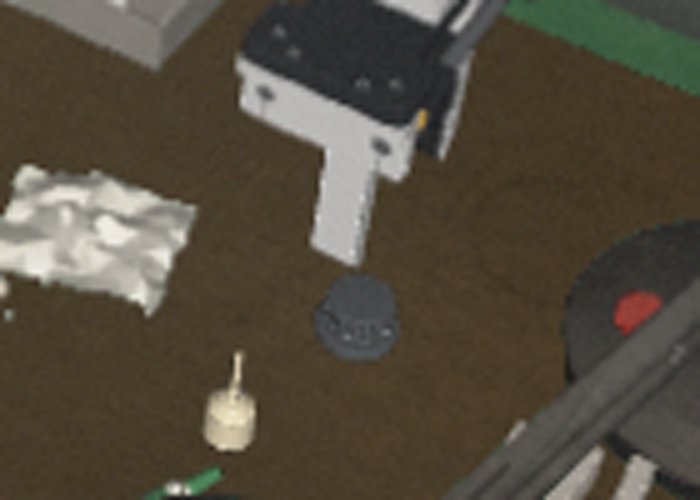

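The small wheel is on, threaded. The gripper is above the dark nut, which stands skirt down at crop (358,320). Fingertips will close just above the skirt.

Request:
drive_tool(
  increments=[
    {"tx": -0.4, "ty": -1.2, "tz": 35, "ax": 0, "ay": 0, "az": 0, "jaw": 60},
    {"tx": -0.4, "ty": -1.2, "tz": 60, "ax": 0, "ay": 0, "az": 0, "jaw": 60},
    {"tx": -0.4, "ty": -1.2, "tz": 71, "ax": 0, "ay": 0, "az": 0, "jaw": 60},
    {"tx": -0.4, "ty": -1.2, "tz": 71, "ax": 0, "ay": 0, "az": 0, "jaw": 60},
    {"tx": -0.4, "ty": -1.2, "tz": 71, "ax": 0, "ay": 0, "az": 0, "jaw": 60},
    {"tx": -0.4, "ty": -1.2, "tz": 71, "ax": 0, "ay": 0, "az": 0, "jaw": 60},
    {"tx": -0.4, "ty": -1.2, "tz": 71, "ax": 0, "ay": 0, "az": 0, "jaw": 60},
    {"tx": -0.4, "ty": -1.2, "tz": 71, "ax": 0, "ay": 0, "az": 0, "jaw": 60},
  ],
)

```text
time: 37.4
position: [427.6, -167.7, 20.4]
ee_rot: [[0.001, 1.0, 0.001], [1.0, -0.001, -0.0], [-0.0, 0.001, -1.0]]
ft_force: [0.4, 0.5, 0.1]
width: 72.1
```

```bash
python3 plan.py 427.3,-167.8,20,0
```

```text
t 37.4 p [ 427.57 -167.68   20.36] jaw az -0.1 tilt 0.08 w 72.1 F [0.4 0.5 0.1] q [ 0.49  0.73 -0.26  2.18  0.62  0.3  -0.3 ]
(427.3, -167.8, 20.0, 0.0) -> t [-0.1 -0.3  0.4] a [ 0.1  0.  -0.1]
```

Request:
drive_tool(
  increments=[
    {"tx": 0, "ty": 0, "tz": 0, "ax": 0, "ay": 0, "az": 0, "jaw": 255},
    {"tx": 0, "ty": 0, "tz": 0, "ax": 0, "ay": 0, "az": 0, "jaw": 255},
    {"tx": 0, "ty": 0, "tz": 0, "ax": 0, "ay": 0, "az": 0, "jaw": 255},
    {"tx": 0, "ty": 0, "tz": 0, "ax": 0, "ay": 0, "az": 0, "jaw": 255},
    {"tx": 0, "ty": 0, "tz": 0, "ax": 0, "ay": 0, "az": 0, "jaw": 255},
    {"tx": 0, "ty": 0, "tz": 0, "ax": 0, "ay": 0, "az": 0, "jaw": 255},
    {"tx": 0, "ty": 0, "tz": 0, "ax": 0, "ay": 0, "az": 0, "jaw": 255},
    {"tx": 0, "ty": 0, "tz": 0, "ax": 0, "ay": 0, "az": 0, "jaw": 255},
    {"tx": 0, "ty": 0, "tz": 0, "ax": 0, "ay": 0, "az": 0, "jaw": 255},
  ],
)

```text
time: 38.3
position: [427.1, -167.4, 19.7]
ee_rot: [[0.001, 1.0, -0.0], [1.0, -0.001, 0.0], [0.0, -0.0, -1.0]]
ft_force: [0.1, 0.4, 0.1]
width: 29.2
```

```bash
python3 plan.py 500,60,140,15 394.7,314.4,140,30
```

```text
t 38.3 p [ 427.12 -167.36   19.66] jaw az -0.1 tilt 0.0 w 29.2 F [0.1 0.4 0.1] q [ 0.49  0.73 -0.26  2.18  0.62  0.3  -0.3 ]
(500.0, 60.0, 140.0, 15.0) -> t [ 227.4   72.6 -120.3] a [ -0.   -0.  -15.1]
(394.7, 314.4, 140.0, 30.0) -> t [ 481.7  -33.  -120.3] a [ -0.   -0.  -30.1]
```

Request:
drive_tool(
  increments=[
    {"tx": 0, "ty": 0, "tz": -40, "ax": 0, "ay": 0, "az": 0, "jaw": 255},
    {"tx": 0, "ty": 0, "tz": -85, "ax": 0, "ay": 0, "az": 0, "jaw": 255},
    {"tx": 0, "ty": 0, "tz": -120, "ax": 0, "ay": 0, "az": 0, "jaw": 255},
    {"tx": 40, "ty": 13, "tz": -120, "ax": 0, "ay": 0, "az": -3, "jaw": 255},
    {"tx": 85, "ty": 27, "tz": -120, "ax": 0, "ay": 0, "az": -6, "jaw": 255},
    {"tx": 132, "ty": 42, "tz": -120, "ax": 0, "ay": 0, "az": -9, "jaw": 255},
    {"tx": 180, "ty": 57, "tz": -120, "ax": 0, "ay": 0, "az": -12, "jaw": 255},
    {"tx": 227, "ty": 68, "tz": -120, "ax": 0, "ay": 0, "az": -15, "jaw": 255},
    {"tx": 274, "ty": 56, "tz": -120, "ax": 0, "ay": 0, "az": -18, "jaw": 255},
    {"tx": 318, "ty": 37, "tz": -120, "ax": 0, "ay": 0, "az": -21, "jaw": 255},
    {"tx": 362, "ty": 18, "tz": -120, "ax": 0, "ay": 0, "az": -24, "jaw": 255},
    {"tx": 406, "ty": 0, "tz": -120, "ax": 0, "ay": 0, "az": -27, "jaw": 255},
    {"tx": 448, "ty": -18, "tz": -120, "ax": 0, "ay": 0, "az": -30, "jaw": 255},
    {"tx": 481.5, "ty": -33, "tz": -120, "ax": 0, "ay": 0, "az": -30, "jaw": 255},
    {"tx": 481.5, "ty": -33, "tz": -120, "ax": 0, "ay": 0, "az": -30, "jaw": 255},
    {"tx": 481.5, "ty": -33, "tz": -120, "ax": 0, "ay": 0, "az": -30, "jaw": 255},
    {"tx": 481.5, "ty": -33, "tz": -120, "ax": 0, "ay": 0, "az": -30, "jaw": 255},
    {"tx": 481.5, "ty": -33, "tz": -120, "ax": 0, "ay": 0, "az": -30, "jaw": 255},
    {"tx": 481.5, "ty": -33, "tz": -120, "ax": 0, "ay": 0, "az": -30, "jaw": 255},
    {"tx": 481.5, "ty": -33, "tz": -120, "ax": 0, "ay": 0, "az": -30, "jaw": 255},
  ],
)

```text
time: 40.3
position: [395.2, 313.3, 139.7]
ee_rot: [[-0.498, 0.867, 0.0], [0.867, 0.498, -0.0], [-0.0, -0.0, -1.0]]
ft_force: [0.3, -0.5, -0.9]
width: 29.4
```

```bash
python3 plan.py 394.7,314.4,82,30
python3 - <<'E'
from meas import *
W=wmap('top',np.load('t6.npy'))
c=W[205:235,197:229].reshape(-1,3);r=np.hypot(c[:,0]-394.7,c[:,1]-314.4);ok=c[:,2]<200
for a,b in((0,4),(11,14),(14,18),(24,29)):
    q=c[ok&(r>a)&(r<b)];print(a,b,len(q),np.median(q[:,2]))
for s in range(4):
    t=np.arctan2(c[:,1]-314.4,c[:,0]-394.7);q=c[ok&(r>12)&(r<18)&(((t+np.pi)//(np.pi/2)).astype(int)==s)];print(s,len(q),np.mean(q[:,2]))
E
```

```text
t 40.3 p [395.2  313.29 139.69] jaw az 29.8 tilt 0.02 w 29.4 F [ 0.3 -0.5 -0.9] q [-0.32  0.59 -0.6   1.99  0.5   0.71 -0.71]
(394.7, 314.4, 82.0, 30.0) -> t [ 1.2  0.1 57.7] a [-0.   0.  -0.2]
0 4 6 57.35335415950931
11 14 24 53.06604637114731
14 18 41 53.05286077889309
24 29 76 30.454240736490192
0 12 54.439785319452994
1 15 53.14301249559511
2 17 53.852938074815285
3 12 52.51709565386167
```

The stack heights are right: about 53 on the small wheel, 30 on the big wheel, spindle tip 57. I'll lower the nut.

Request:
drive_tool(
  increments=[
    {"tx": 0.6, "ty": 0, "tz": 30, "ax": 0, "ay": 0, "az": 0, "jaw": 255},
    {"tx": 0.6, "ty": 0, "tz": 50, "ax": 0, "ay": 0, "az": 0, "jaw": 255},
    {"tx": 0.6, "ty": 0, "tz": 56, "ax": 0, "ay": 0, "az": 0, "jaw": 255},
    {"tx": 0.6, "ty": 0, "tz": 56, "ax": 0, "ay": 0, "az": 0, "jaw": 255},
    {"tx": 0.6, "ty": 0, "tz": 56, "ax": 0, "ay": 0, "az": 0, "jaw": 255},
    {"tx": 0.6, "ty": 0, "tz": 56, "ax": 0, "ay": 0, "az": 0, "jaw": 255},
    {"tx": 0.6, "ty": 0, "tz": 56, "ax": 0, "ay": 0, "az": 0, "jaw": 255},
  ],
)

```text
time: 41.0
position: [394.9, 315.0, 84.5]
ee_rot: [[-0.499, 0.867, 0.001], [0.867, 0.499, 0.001], [0.0, 0.002, -1.0]]
ft_force: [-0.1, -1.5, 0.1]
width: 29.4
```

```bash
python3 plan.py 394.7,314.4,72.2,30
```

```text
t 41.0 p [394.85 315.03  84.47] jaw az 29.9 tilt 0.09 w 29.4 F [-0.1 -1.5  0.1] q [-0.38  0.68 -0.52  2.03  0.59  0.59 -0.79]
(394.7, 314.4, 72.2, 30.0) -> t [-0.5 -0.5 12.3] a [ 0.1 -0.  -0.1]
```

Request:
drive_tool(
  increments=[
    {"tx": -0.3, "ty": -0.2, "tz": 5, "ax": 0, "ay": 0, "az": 0, "jaw": 255},
    {"tx": -0.3, "ty": -0.2, "tz": 9, "ax": 0, "ay": 0, "az": 0, "jaw": 255},
    {"tx": -0.3, "ty": -0.2, "tz": 11.5, "ax": 0, "ay": 0, "az": 0, "jaw": 255},
    {"tx": -0.3, "ty": -0.2, "tz": 11.5, "ax": 0, "ay": 0, "az": 0, "jaw": 255},
    {"tx": -0.3, "ty": -0.2, "tz": 11.5, "ax": 0, "ay": 0, "az": 0, "jaw": 255},
    {"tx": -0.3, "ty": -0.2, "tz": 11.5, "ax": 0, "ay": 0, "az": 0, "jaw": 255},
  ],
)

```text
time: 41.6
position: [394.3, 314.3, 72.1]
ee_rot: [[-0.499, 0.867, -0.0], [0.867, 0.499, 0.0], [0.0, -0.0, -1.0]]
ft_force: [0.1, 0.2, -0.7]
width: 29.1
```

```bash
python3 plan.py 394.7,314.4,72.0,30
```

```text
t 41.6 p [394.33 314.34  72.14] jaw az 29.9 tilt 0.0 w 29.1 F [ 0.1  0.2 -0.7] q [-0.4   0.7  -0.5   2.04  0.61  0.56 -0.81]
(394.7, 314.4, 72.0, 30.0) -> t [-0.1  0.4  0.1] a [-0.  -0.  -0.1]
```

Request:
drive_tool(
  increments=[
    {"tx": 0, "ty": 0.3, "tz": 0.2, "ax": 0, "ay": 0, "az": 0, "jaw": 255},
    {"tx": 0, "ty": 0.3, "tz": 0.2, "ax": 0, "ay": 0, "az": 0, "jaw": 60},
    {"tx": 0, "ty": 0.3, "tz": 0.2, "ax": 0, "ay": 0, "az": 0, "jaw": 60},
    {"tx": 0, "ty": 0.3, "tz": 0.2, "ax": 0, "ay": 0, "az": 0, "jaw": 60},
    {"tx": 0, "ty": 0.3, "tz": 0.2, "ax": 0, "ay": 0, "az": 0, "jaw": 60},
    {"tx": 0, "ty": 0.3, "tz": 0.2, "ax": 0, "ay": 0, "az": 0, "jaw": 60},
    {"tx": 0, "ty": 0.3, "tz": 0.2, "ax": 0, "ay": 0, "az": 0, "jaw": 60},
    {"tx": 0, "ty": 0, "tz": -30, "ax": 0, "ay": 0, "az": 0, "jaw": 60},
    {"tx": 0, "ty": 0, "tz": -70, "ax": 0, "ay": 0, "az": 0, "jaw": 60},
    {"tx": 0, "ty": 0, "tz": -110, "ax": 0, "ay": 0, "az": 0, "jaw": 60},
    {"tx": 0, "ty": 0, "tz": -130, "ax": 0, "ay": 0, "az": 0, "jaw": 60},
    {"tx": -330, "ty": -20, "tz": -130, "ax": 0, "ay": 0, "az": 15, "jaw": 60},
    {"tx": -330, "ty": -20, "tz": -130, "ax": 0, "ay": 0, "az": 15, "jaw": 60},
    {"tx": -330, "ty": -20, "tz": -130, "ax": 0, "ay": 0, "az": 15, "jaw": 60},
    {"tx": -330, "ty": -20, "tz": -130, "ax": 0, "ay": 0, "az": 15, "jaw": 60},
    {"tx": -330, "ty": -20, "tz": -130, "ax": 0, "ay": 0, "az": 15, "jaw": 60},
    {"tx": -330, "ty": -20, "tz": -130, "ax": 0, "ay": 0, "az": 15, "jaw": 60},
    {"tx": -330, "ty": -20, "tz": -130, "ax": 0, "ay": 0, "az": 15, "jaw": 60},
    {"tx": -330, "ty": -20, "tz": -130, "ax": 0, "ay": 0, "az": 15, "jaw": 60},
    {"tx": -330, "ty": -20, "tz": -130, "ax": 0, "ay": 0, "az": 15, "jaw": 60},
  ],
)

```text
time: 43.6
position: [541.4, 18.2, 201.9]
ee_rot: [[-0.256, 0.967, -0.001], [0.967, 0.256, 0.001], [0.001, -0.0, -1.0]]
ft_force: [-0.1, 0.9, 1.0]
width: 71.5
```

```bash
python3 plan.py
python3 - <<'E'
from meas import *
p,d=arm.camera('top');cv2.imwrite('pics/t7.png',p)
cv2.imwrite('pics/t7c.png',cv2.resize(p[190:250,165:265],None,fx=7,fy=7,interpolation=2))
W=wmap('top',d)
c=W[203:237,195:231].reshape(-1,3);r=np.hypot(c[:,0]-394.7,c[:,1]-314.4);ok=c[:,2]<200
t=np.arctan2(c[:,1]-314.4,c[:,0]-394.7)
for a,b in((0,12),(16,18),(24,29)):
    q=c[ok&(r>a)&(r<b)];print(a,b,len(q),np.median(q[:,2]))
for s in range(4):
    q=c[ok&(r<13)&(((t+np.pi)//(np.pi/2)).astype(int)==s)];print(s,len(q),np.mean(q[:,2]))
p,d=arm.camera('scene');cv2.imwrite('pics/s7.png',p)
cv2.imwrite('pics/s7c.png',cv2.resize(p[150:240,160:300],None,fx=5,fy=5,interpolation=2))
E
```

```text
t 43.6 p [541.41  18.18 201.95] jaw az 14.9 tilt 0.05 w 71.5 F [-0.1  0.9  1. ] q [ 0.31  0.55 -0.59  1.83  0.38  0.88 -0.2 ]
0 12 46 74.8125356767847
16 18 18 60.19345208697291
24 29 83 31.18052853101176
0 16 75.30202465875082
1 11 73.31197591223754
2 17 74.76812251334863
3 13 74.88272360500804
```

View pics/t7c.png

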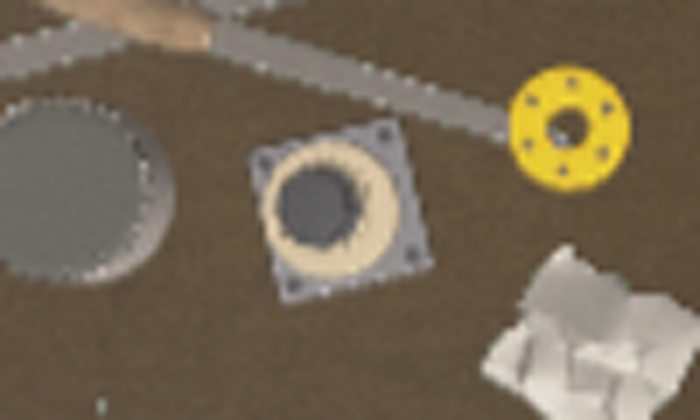

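View pics/s7c.png

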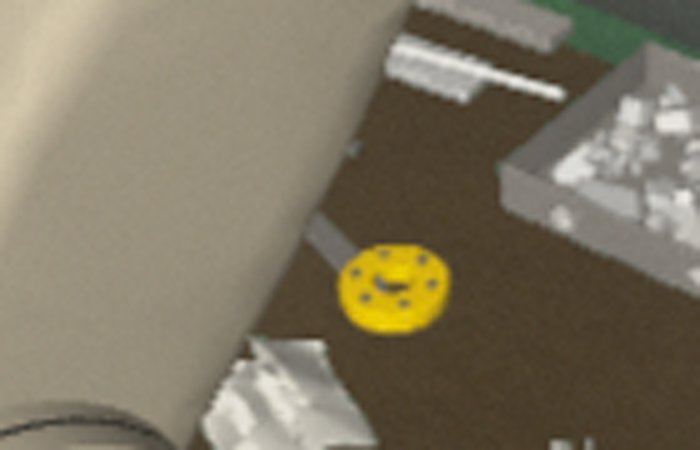

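The nut's top is at 74.8 mm (74 expected, and every layer reads about 1 mm high) and it is level. It sits centred at crop (318,205), allowing for its height in the view. The bystanders look unmoved, so I'll hand in.

```bash
python3 -c "
from rig import arm
print(arm.job_done())"
```

```text
the job is handed in; nothing more can be done
None
```

I stacked all five parts on the spindle in the order asked: steel flange, large felt wheel, sleeve, small felt wheel, then the dark nut skirt down. I let go of everything and handed in at about 44 s, with the gripper well clear at z ≈ 202 mm.

**Last checks (top camera):**
- **Nut:** its top reads 74.8 mm, against 74 expected. It is level within the depth noise, with the four quarters reading 73.3–75.3 mm.
- **Wheels:** the big wheel's top reads 31 mm (30 expected). The small wheel's top read 53 mm (52 expected) before the nut covered it. All layers read about 1 mm high.
- **Forces:** the wrist force I read after each move stayed within about 2 N.
- **Look-alikes and bystanders:** the yellow flange and the paste tin look unmoved in the last top picture. I did not zoom in on the felt bob or the yellow nuts after the nut was lifted, but the arm passed clear of them.

**What I could not check:** the robot's arm blocked the scene camera's view of the finished stack, so the final check rests on the top camera only. That view agrees with the tool heights at each release.

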